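# Latch the leather-forming mould box

### The arm

A 6-joint arm with a two-finger parallel gripper is mounted at the origin on the work surface. World frame = base frame: x ahead of the robot, y to its left, z up, the work surface at z = 0. Lengths are in m, angles in degrees, forces in N, time in s.
With the tool pointing down it reaches from about 0.25 to 0.725 m from the base axis. Payload 9.7 kg.
Tool frame: the origin (TCP) lies midway between the tips of the shut fingers; the grasp point (between the pads) lies 19 mm behind it; y points along the fingers, x is the direction in which the jaws open and shut, and the axes are right-handed (so a half turn about y gives the same grasp; the last joint's range is limited). The gripper opens to 85 mm and grips with 20 to 120 N. Pads are 22 mm wide; open, the fingers measure 114 mm over their backs; the gripper's body (76 mm by 85 mm) begins 54 mm behind the grasp point. The pads swing forward as they close: fully open they stand 13 mm farther back than shut.
Start: joints at [0, 4.979, 10.078, 95.1, 0, 90], TCP at [0.55, -0, 0.231] pointing down, gripper open.
Joint ranges: [-179.16, 179.16], [-48.56, 103.87], [-65.8, 70.77], [-126.05, 130.52], [-82.76, 87.17], [-180, 180]. Speed limits (degrees/s): [127.2, 127.2, 147.25, 180, 180, 180].

### API

Orientations are given as [roll, pitch, yaw] about the fixed x, y, z axes, in that order (R = Rz(yaw) Ry(pitch) Rx(roll)).
In Python, from workcell import get_obs, camera, job_done gives the robot as it stands.
- The arm moves only by the tool play_rows, never from a script. Its argument "moves" is a list of rows, each a list of 3 entries, a list of its own where there are three numbers: the turn, a rotation vector about the tool's x, y, z in degrees, then the shift along the tool's x, y, z in m, then the opening in per cent of the stroke, from 0 (shut) to 100 (fully open). A call has exactly 5 rows; each row is the pose to reach, as a shift and turn from the pose commanded when the call began, along the tool's axes at that moment; what a row does not reach only later rows make up. A row lasts 1/10 s, in which the tool goes at most 50 mm and 8.59 degrees, less where a joint would pass 70% of its speed; a pose out of reach is approached as far as the arm can. A call with a gripper value outside its range is refused whole. The fingers move at their own pace and stop on an object; "grip_force" is the grip in N (left out, the last holds). Time passes only in rows, so rows that repeat a pose let the fingers close, or fill a call up. It gives the time, the measured TCP pose, the force and the opening at its end, in the units of the state.
- get_obs(): the state, without advancing time (a new reading comes with each control period).
- camera(name): name is "scene" or "side" or "wrist"; returns a dict with "img" (400x640x3 uint8, red, green, blue), "fov_y" (degrees; the focal length in pixels is half the picture's height over the tangent of half this angle, whatever the lens; pixels are square), "cx", "cy" (the principal point, pixels), "world_from_camera" (4x4, takes a point from camera to world coordinates). Camera axes: x right, y up, looking along -z (the intrinsics and any distortion apply to the point x, -y, -z); pixel columns grow to the right and rows downward; lengths in m; the calibration is good to about 2 mm. The wrist camera is an equidistant fisheye: a pixel r from the principal point sees the ray r / f radians off the axis. A picture is of the moment at which its call begins. There is no depth.
- job_done(): hands the job in, once; it reports no verdict.
The state is a dict: "time": time; "q": joint angles; "qd": joint speeds; "joint_efforts": joint torques, N m; "ee_pos": TCP position; "tcp_rot": TCP orientation; "wrist_force": force on the tool from outside, world axes, zero at the start; "torque": the same for the moment, N m; "opening": finger opening in m.
Only numpy, scipy, OpenCV 4.12 (cv2) and the standard library are available. Lean on these libraries where they do the work, as an engineer would, in place of code of your own. Each camera call takes 0.05 s, during which the arm holds its last target.

### The job

Close the wooden mould box with its draw latch: draw the brass claw out over the keeper so that its cross bar hooks under the keeper's lip, and only then swing the red-tipped lever over, so that the two halves are drawn together, and press it home on its rubber rest with about 10 N for a moment, feeling for the rest, whose height differs each time. Go gently: do not yank or jam the claw against the keeper or its block, do not crush the rest, do not lean on the wooden blocks, let go at the end, and leave everything else on the bench where it is.

Things in the scene. Friction and masses are not known exactly. Their poses are not given: they have to be found in the camera images.
- mould: Wooden mould box on a 230 x 116 mm plywood base, fixed to the bench. Origin on the bench right under the lever's pivot; x (the latch line) runs level from the pivot to the keeper, z up. Fixed block x -86..14, y +-45, deck (top) at z 70 mm. The sliding half beyond it: x 25..110 when open, y +-45, same deck height.
- lever_pivot (a point): The lever's hinge axis (parallel to the mould's y), at mould x 0, y 0, z 86 mm, 16 mm above the deck.
- lever (a joint): Lever angle, rad: 0 = level along mould -x, 1.57 = upright, 1.85 = hard stop, leaning to the keeper. Starts 0.95 to 1.25; stays where left (0.06 N m friction). Hooked, it takes 4 to 9 N at the red grip, over centre below about 0.15. At -0.17 to 0.04 it meets a screw-set rubber rest (mould x -47; top 6 to 16.5 mm above deck, not measured), which hardly gives.
- lever_tip (a point): Middle of the free end of the lever, 62 mm from the pivot. The lever is a plate 20 mm wide, its face towards the claw (the top face when shut) 4 mm above the line through the pivot; the outer 28 mm are red.
- claw (a joint): Claw angle against the lever, rad. The claw's rise above level is joint claw - joint lever - 0.196 (negative: pointing down to the keeper). It stays where it is left (0.03 N m friction), so it turns with the lever unless held or hooked. Starts raised 0.1 to 0.55.
- claw_bar (a point): Middle of the claw's round cross bar, 6 mm thick, 22 mm clear between two side arms (34 mm over all). It is 64 mm from the claw's pivot, a pin on the lever 18 mm from the lever's axis: seen with mould x right and z up, the pin lies at angle 172.2 deg - joint lever about that axis.
- claw_tab (a point): Grip point on the brass tab that stands up from the claw's bar: 18 mm wide along mould y, 6 mm thick; this point is 30 mm above the bar's middle (square to the claw, turning with it), the tab's top 42 mm. Pinch it across mould y. Moving the tab also moves the lever (3 to 4 N drag).
- keeper (a point): Seat for the bar on the sliding half: centre of the bar when hooked, 6 mm above the deck (the bar may lie 3 mm lower, on the deck), at mould x 54 mm when open. A brass post 12 mm wide (y) ends 3 mm before it; a lip on the post, underside 4 mm and top 8 mm above this point, reaches 2 mm past it. So the bar must come down more than 5 mm beyond this point in x, then be drawn back.
- half (a joint): Sliding half: 0.009 m = open (11 mm gap between the halves), 0 = drawn up by the latch (2 mm gap is left). A spring pushes it open: 5 N at the start, 50 N at 0.
- thread_yellow: bystander, loose, leave alone; origin under its centre; yellow thread cone, 62 mm across, 85 mm tall, beside the mould.
- thread_blue: bystander, loose, leave alone; origin under its centre; blue thread cone, 62 mm across, 85 mm tall, beside the mould.
- edge_tool: bystander, loose, leave alone; origin under its centre; leather edge tool with dark wooden handle, 160 mm long, lying beside the mould.
- glue_bottle: bystander, loose, leave alone; origin under its centre; white square glue bottle 60 x 90 x 147 mm with blue nozzle.
- mallet: bystander, loose, leave alone; origin under its centre; rubber mallet lying down, 270 mm long, head 60 mm thick (origin on the handle).
- rivet_pot: bystander, loose, leave alone; origin under its centre; brass bowl, 72 mm across, 55 mm tall.
- brass_ring: bystander, loose, leave alone; origin under its centre; flat brass ring, 44 mm across, 6 mm thick.

How it is judged (in metres and radians):
On the way, in this order (a step that is already met when the one before it is completed fails the run):
1. the claw's bar is hooked under the keeper's lip (within 3.5 mm of its seat along the latch and no more than 4.5 mm above it), the lever still standing (x of claw_bar in the frame of keeper between -0.004 and 0.0035 m and z of claw_bar in the frame of keeper below 0.0045 m and value of joint lever above 0.5 rad), for 0.1 s.
2. the lever is over, the halves are drawn together, and the lever is pressed on to its rubber rest with more than 5 N (value of joint lever below 0.08 rad and value of joint half below 0.004 m and contact force between lever_c0 and rest_c0 above 5 N), for 0.2 s.
At the end, for the whole second after the job is handed in: The lever lies over and still (joint lever below 0.08 rad), the claw's bar sits under the keeper's lip (within 3.5 mm of its seat along the latch, at most 4.5 mm above it), and the sliding half is drawn to within 4 mm of its latched place (value of joint lever below 0.08 rad and value of joint half below 0.004 m and x of claw_bar in the frame of keeper between -0.004 and 0.0035 m and z of claw_bar in the frame of keeper below 0.0045 m and velocity of joint lever between -0.1 and 0.1 rad/s); the robot touches nothing.
It fails at once if the lever is pressed on to its rubber rest with more than 18 N (contact force between lever_c0 and rest_c0 above 18 N).
It fails at once if the claw is jammed or yanked: more than 18 N between the claw and the sliding half or its keeper while the lever still stands (above 1.15 rad) (contact force between claw and half above 18 N and value of joint lever above 1.15 rad).
It fails at once if the robot leans on the mould's wooden blocks or keeper with more than 15 N (contact force between the fingers and half above 15 N or contact force between the fingers and mould_c1 above 15 N).
It fails at once if another thing on the bench is moved more than 25 mm (distance of any of thread_yellow, thread_blue, edge_tool, glue_bottle, mallet, rivet_pot, brass_ring from where it was at the start of the episode above 0.025 m).
It also fails if it takes over 62 s, if anything falls off the work surface, if the arm or the gripper's body presses on something with over 40 N, if the wrist force passes 120 N, or if a joint passes its speed limit or range.

## Working session

There is one attempt and no reset: what is moved stays moved. The work goes in short steps, Python scripts to look and compute and a tool call to move; the robot and the scene stay as the last step left them, time stands still between calls to the robot, and variables do not carry over. Pictures are saved under pics/ and viewed, and the job is handed in when it is done.

Besides the shell and the picture viewer there is one more tool, called after "Request:" by a JSON object that holds its "method" and its "body". play_rows: Moves the arm, as the interface text tells. Its arguments: {"type":"object","properties":{"moves":{"type":"array"},"grip_force":{"type":"number"}},"required":["moves"]}

```bash
ls; mkdir -p pics
python3 - <<'E'
from workcell import get_obs,camera
import cv2,json,numpy as np
print(get_obs())
for n in ["scene","side","wrist"]:
    c=camera(n); cv2.imwrite(f"pics/{n}0.png",c["img"][:,:,::-1]); print(n,c["fov_y"],c["cx"],c["cy"],np.round(c["world_from_camera"],4).tolist())
E
```

```text
pics
{'time': 0.0, 'q': array([9.07081102e-04, 5.00961078e+00, 1.00330433e+01, 9.51012072e+01,
       5.11905444e-04, 9.00024006e+01]), 'qd': array([ 0.09461984, -0.03575926, -0.05239572, -0.11636151, -0.07652142,
        0.05857787]), 'joint_efforts': array([ 7.68234549e-04, -5.20392072e+01,  4.64802504e+01,  1.63646933e-02,
        2.23589603e-05, -6.77332673e-05]), 'ee_pos': array([5.49747828e-01, 1.12496753e-05, 2.30584744e-01]), 'tcp_rot': array([-8.99994914e+01,  7.77746845e-02, -1.49354797e-03]), 'wrist_force': array([0.53707535, 0.28284583, 0.15033367]), 'torque': array([-0.03236343,  0.0091951 , -0.01134702]), 'opening': 0.08547979617997342}
scene 52.59779205384851 322.03826882803577 192.7723970298988 [[0.822, -0.3639, 0.4381, 1.0511], [0.5693, 0.5488, -0.6122, -0.7989], [-0.0177, 0.7526, 0.6582, 0.8868], [0.0, 0.0, 0.0, 1.0]]
side 43.37197517238014 312.2205933098342 197.55690467906842 [[0.7568, 0.3664, -0.5413, -0.1314], [-0.6536, 0.4143, -0.6334, -0.8215], [-0.0078, 0.8331, 0.553, 0.7792], [0.0, 0.0, 0.0, 1.0]]
wrist 65.70646984690485 317.199610354199 203.1151096871791 [[1.0, -0.0002, 0.0004, 0.5495], [0.0001, 0.9478, 0.319, 0.0831], [-0.0004, -0.319, 0.9478, 0.3731], [0.0, 0.0, 0.0, 1.0]]
```

View pics/scene0.png

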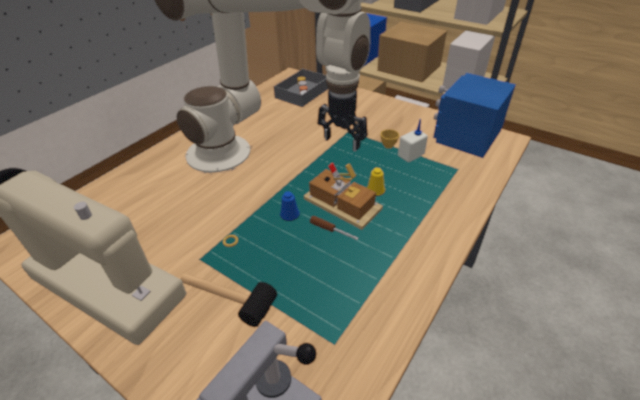

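View pics/side0.png

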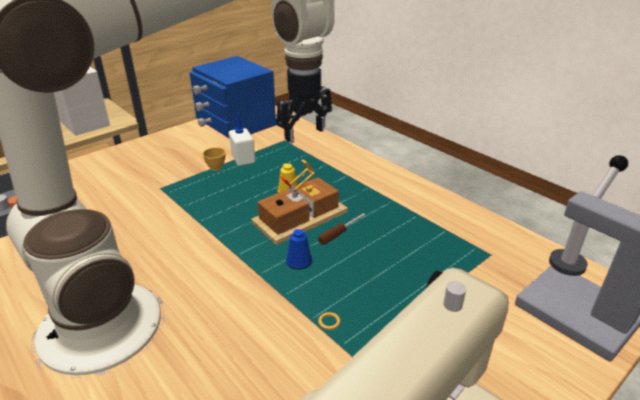

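View pics/wrist0.png

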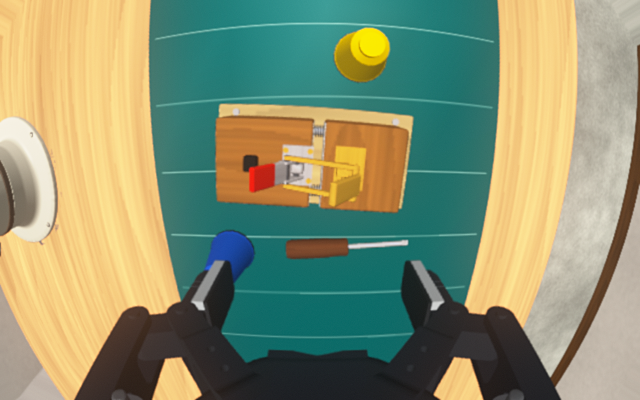

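```bash
cat > h.py <<'E'
import numpy as np,cv2
from workcell import get_obs,camera
def f_of(c): return 200/np.tan(np.radians(c["fov_y"]/2))
def ray(c,n,u,v):
    f=f_of(c);dx=(u-c["cx"]);dy=(v-c["cy"])
    if n=="wrist":
        r=np.hypot(dx,dy);t=r/f
        d=np.array([np.sin(t)*dx/r,-np.sin(t)*dy/r,-np.cos(t)])
    else: d=np.array([dx/f,-dy/f,-1])
    T=np.array(c["world_from_camera"]);return T[:3,3],T[:3,:3]@d
def proj(c,n,P):
    T=np.array(c["world_from_camera"]);P=np.atleast_2d(P)
    p=(P-T[:3,3])@T[:3,:3];f=f_of(c)
    x,y,z=p[:,0],-p[:,1],-p[:,2]
    if n=="wrist":
        r=np.hypot(x,y);t=np.arctan2(r,z);return np.c_[c["cx"]+f*t*x/r,c["cy"]+f*t*y/r]
    return np.c_[c["cx"]+f*x/z,c["cy"]+f*y/z]
def onz(c,n,u,v,z):
    o,d=ray(c,n,u,v);return o+d*(z-o[2])/d[2]
def crop(c,name,u0,u1,v0,v1,s):
    im=c["img"][v0:v1,u0:u1,::-1];cv2.imwrite("pics/"+name,cv2.resize(im,None,fx=s,fy=s,interpolation=cv2.INTER_CUBIC))
E
python3 - <<'E'
from h import *
import pickle
d={n:camera(n) for n in ["scene","side","wrist"]}
pickle.dump(d,open("c0.pkl","wb"))
crop(d["wrist"],"w1.png",205,425,95,225,3.6)
crop(d["scene"],"s1.png",295,395,150,230,8)
crop(d["side"],"d1.png",245,355,155,245,7)
E
```

```text
(no output)
```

View pics/w1.png

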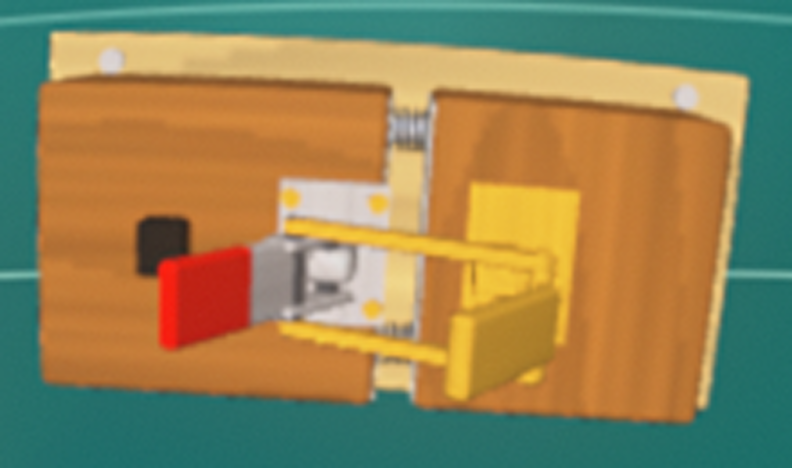

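View pics/s1.png

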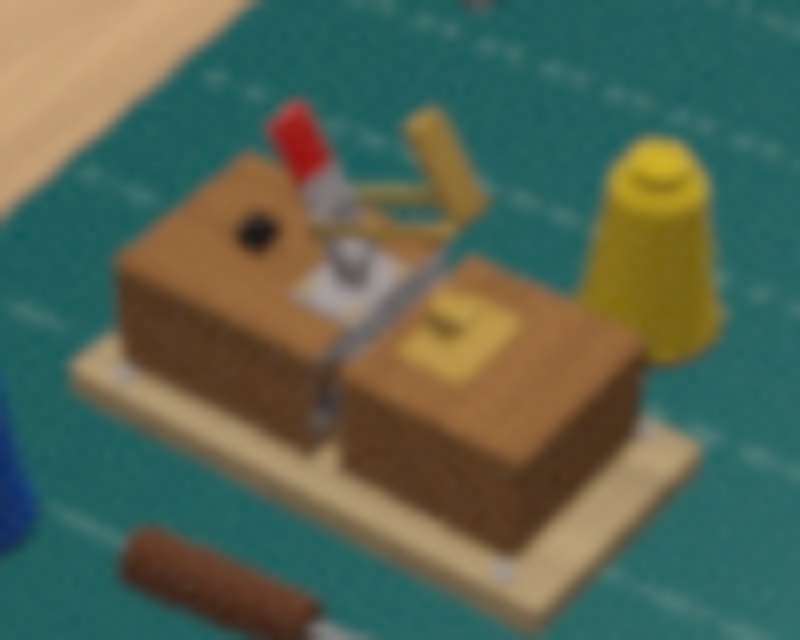

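View pics/d1.png

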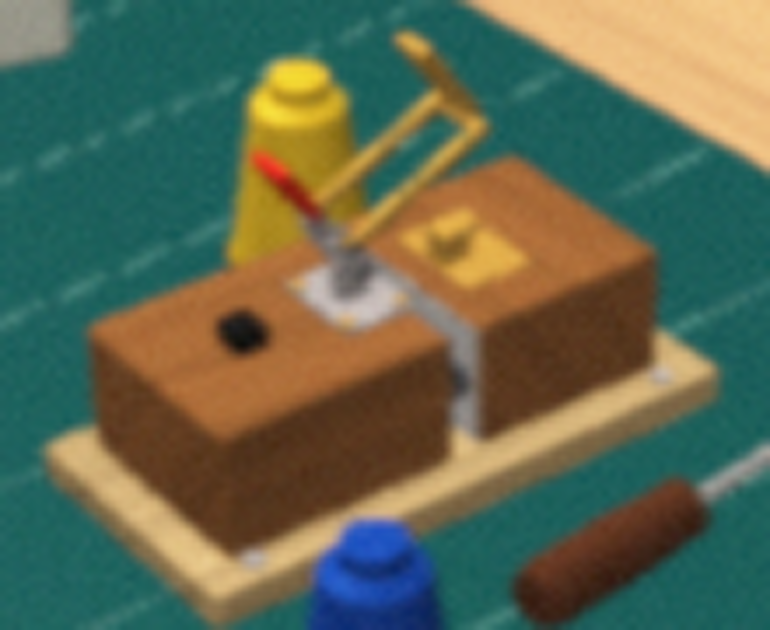

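```bash
cat > model.py <<'E'
import numpy as np
def geom(L,C):
    # returns mould-frame x,z points
    a=np.radians(172.2)-L
    pin=np.array([.018*np.cos(a),.086+.018*np.sin(a)])
    r=C-L-0.196
    bar=pin+.064*np.array([np.cos(r),np.sin(r)])
    n=np.array([-np.sin(r),np.cos(r)])
    b=np.pi-L
    tip=np.array([0,.086])+.062*np.array([np.cos(b),np.sin(b)])
    # face toward the claw: clockwise normal of lever direction when pointing up -> +x side
    fn=np.array([np.sin(b),-np.cos(b)])
    return dict(pin=pin,bar=bar,tab=bar+.03*n,top=bar+.042*n,tip=tip,fn=fn,rise=r,n=n)
def world(m,p,y=0.):
    x0,y0,t=m;c,s=np.cos(t),np.sin(t)
    return np.array([x0+c*p[0]-s*y,y0+s*p[0]+c*y,p[1]])
E
cat > fit.py <<'E'
from h import *
from model import *
import pickle
from scipy.optimize import least_squares
d=pickle.load(open("c0.pkl","rb"))
O={"wrist":(205,95,3.6),"scene":(295,150,8),"side":(245,155,7)}
D=.07
st={"wrist":[(-86,45,40,85),(14,45,390,88),(-86,-45,43,382),(14,-45,372,402),(25,45,437,90),(110,45,730,125),(25,-45,415,405),(110,-45,692,422)],
"scene":[(-86,-45,118,262),(-86,45,250,152),(110,-45,520,465),(110,45,645,350)],
"side":[(-86,-45,225,440),(-86,45,92,330),(110,45,512,155),(110,-45,655,255),(14,-45,450,345),(25,-45,480,325)]}
mv={"wrist":[("top",0,455,358),("tip",0,168,305)],"scene":[("top",0,422,112),("tip",0,285,112),("bar",-12,437,233)],"side":[("top",0,412,40),("tip",0,262,158),("bar",-17,485,128),("bar",15,437,98)]}
def res(p,det=False):
    g=geom(p[3],p[4]);r=[]
    for n in O:
        ou,ov,s=O[n];P=[];U=[];lab=[]
        for x,y,u,v in st[n]: P.append(world(p[:3],(x/1e3,D),y/1e3));U.append((ou+u/s,ov+v/s));lab.append((x,y))
        for k,y,u,v in mv[n]: P.append(world(p[:3],g[k],y/1e3));U.append((ou+u/s,ov+v/s));lab.append(k)
        e=proj(d[n],n,np.array(P))-np.array(U)
        if det:
            for l,q in zip(lab,e): print(n,l,np.round(q,1))
        r.append(e.ravel())
    return np.concatenate(r)
s=least_squares(res,[.53,0.,0,1.1,1.6],loss="soft_l1");print(s.x);res(s.x,True)
g=geom(s.x[3],s.x[4]);print(g)
for k in("pin","bar","tab","top","tip"):print(k,world(s.x[:3],g[k]))
E
python3 fit.py
```

```text
[ 0.52981501  0.02186309 -0.06322902  1.0177665   1.68811892]
wrist (-86, 45) [-1.3 -1.7]
wrist (14, 45) [0.9 0.7]
wrist (-86, -45) [-1.   0.8]
wrist (14, -45) [0.6 1. ]
wrist (25, 45) [-0.9  0.9]
wrist (110, 45) [ 2.1 -1.1]
wrist (25, -45) [-0.8  0.8]
wrist (110, -45) [1.5 0.6]
wrist top [1.3 1. ]
wrist tip [-0.3 -0.2]
scene (-86, -45) [-1.  -1.3]
scene (-86, 45) [-0.1 -1.4]
scene (110, -45) [-0.  -1.1]
scene (110, 45) [ 0.9 -2.7]
scene top [-0.1 -1.1]
scene tip [ 0.  -0.7]
scene bar [ 0.7 -1.8]
side (-86, -45) [-0.9 -0.3]
side (-86, 45) [-1.7 -1.1]
side (110, 45) [-0.4 -0.8]
side (110, -45) [ 0.4 -1. ]
side (14, -45) [ 0.2 -1.1]
side (25, -45) [-0.6  0.2]
side top [-0.4 -1. ]
side tip [0.5 0.8]
side bar [-0.4 -0.2]
side bar [-1.2 -1. ]
{'pin': array([-0.00728861,  0.10245832]), 'bar': array([0.04964507, 0.13169112]), 'tab': array([0.0359422 , 0.15837878]), 'top': array([0.03046105, 0.16905384]), 'tip': array([-0.03256661,  0.13875809]), 'fn': array([0.85093696, 0.52526783]), 'rise': np.float64(0.4743524219349679), 'n': array([-0.45676246,  0.8895887 ])}
pin [0.52254096 0.02232363 0.10245832]
bar [0.57936087 0.01872617 0.13169112]
tab [0.56568538 0.01959201 0.15837878]
top [0.56021518 0.01993835 0.16905384]
tip [0.49731348 0.02392087 0.13875809]
```

```bash
cat > pl.py <<'E'
import numpy as np,json,os
from scipy.spatial.transform import Rotation as Ro
from model import *
M=(0.5298,0.0219,-0.0632)
L0,C0=1.0178,1.6881
def load():
    if not os.path.exists("cmd.json"):
        return Ro.from_euler("xyz",[-90,0,0],degrees=True),np.array([.55,0,.231])
    d=json.load(open("cmd.json"));return Ro.from_rotvec(d["r"]),np.array(d["p"])
def apply(rv,sh):
    R,p=load();p=p+R.apply(sh);R=R*Ro.from_rotvec(np.radians(rv))
    json.dump(dict(r=R.as_rotvec().tolist(),p=p.tolist()),open("cmd.json","w"))
SG=1  # x_tool = SG*mould y
def Rtool(phi):
    c,s=np.cos(M[2]),np.sin(M[2])
    ex=np.array([c,s,0]);ey=np.array([-s,c,0])*SG
    y=np.cos(phi)*ex+np.array([0,0,np.sin(phi)])
    return Ro.from_matrix(np.c_[ey,y,np.cross(ey,y)])
def tcp(pt,phi,s,y=0.):
    """TCP s metres beyond mould-plane point pt along finger direction"""
    return world(M,np.array(pt)+s*np.array([np.cos(phi),np.sin(phi)]),y)
def rel(R,p):
    R0,p0=load();return np.round((R0.inv()*R).as_rotvec(degrees=True),2).tolist(),np.round(R0.inv().apply(p-p0),4).tolist()
def rel_c(): pass
E
python3 - <<'E'
import pl
from pl import *
from model import *
g=geom(L0,C0);phi=np.arctan2(-g["n"][1],-g["n"][0]);print(np.degrees(phi))
for s in(1,-1):
    pl.SG=s;print(s,rel(Rtool(phi),tcp(g["tab"],phi,-.05)),rel(Rtool(-np.pi/2),tcp(g["tab"],phi,-.05)))
E
```

```text
-62.82461177694507
1 ([-21.79, -84.62, -20.45], [-0.0071, 0.0281, 0.0211]) ([-0.0, -86.38, -0.0], [-0.0071, 0.0281, 0.0211])
-1 ([20.8, 91.69, -22.16], [-0.0071, 0.0281, 0.0211]) ([-0.0, 93.62, -0.0], [-0.0071, 0.0281, 0.0211])
```

Request:
{"method": "play_rows", "body": {"moves": [[[0,-8,0],[0,0,0],55],[[0,-8,0],[0,0,0],55],[[0,-8,0],[0,0,0],55],[[0,-8,0],[0,0,0],55],[[0,-8,0],[0,0,0],55]], "grip_force": 25}}

```text
time: 0.8
ee_pos: [0.55, -0.0, 0.2313]
tcp_rot: [-90.0, -0.0, 7.9]
wrist_force: [-0.0, -0.6, 0.1]
opening: 0.0468
```

Run:
```python
from h import *
o=get_obs();print(o["q"],o["ee_pos"],o["tcp_rot"])
```

```text
[-8.70265573e-04  4.97857650e+00  1.00767344e+01  9.50975321e+01
 -1.35739998e-03  8.20962408e+01] [ 5.50001991e-01 -1.51059432e-05  2.31273987e-01] [-9.00014306e+01 -4.33216804e-04  7.90288897e+00]
```

```bash
sed -i 's/,0,.231\]/,0,.2313]/' pl.py
python3 - <<'E'
from pl import *
apply([0,-8,0],[0,0,0]); apply([0,-40,0],[0,0,0])
g=geom(L0,C0);phi=np.radians(-63)
print(rel(Rtool(phi),tcp(g["tab"],phi,-.045)))
E
```

```text
([-25.98, -37.66, -9.04], [0.0124, 0.0328, 0.0175])
```

Request:
{"method": "play_rows", "body": {"moves": [[[0,-8,0],[0,0,0],55],[[0,-16,0],[0,0,0],55],[[0,-24,0],[0,0,0],55],[[0,-32,0],[0,0,0],55],[[0,-40,0],[0,0,0],55]]}}

```text
time: 1.3
ee_pos: [0.55, -0.0, 0.2313]
tcp_rot: [-90.0, -0.0, 48.3]
wrist_force: [0.4, -0.1, -0.2]
opening: 0.0472
```

Request:
{"method": "play_rows", "body": {"moves": [[[-4,-6,-1.4],[0.003,0,0.004],55],[[-8,-12,-2.8],[0.006,0,0.008],55],[[-12,-18,-4.2],[0.009,0,0.013],55],[[-16,-24,-5.6],[0.012,0.003,0.017],55],[[-20,-29,-7],[0.012,0.006,0.017],55]]}}

```text
time: 1.8
ee_pos: [0.5454, 0.0209, 0.2256]
tcp_rot: [-111.1, -1.6, 77.9]
wrist_force: [-0.3, -0.0, -0.4]
opening: 0.0469
```

Run:
```python
from pl import *
apply([-20,-29,-7],[.012,.006,.017])
g=geom(L0,C0);phi=np.radians(-63)
print(load()[1],rel(Rtool(phi),tcp(g["tab"],phi,-.045)))
from h import *
print(get_obs()["q"])
for n in["wrist","side"]:
    c=camera(n)
    if n=="wrist":cv2.imwrite("pics/w2.png",c["img"][:,:,::-1])
    else: crop(c,"d2.png",245,355,100,245,5)
```

```text
[0.54539611 0.02029296 0.2253    ] ([-5.96, -8.66, -2.04], [-0.0002, 0.025, 0.0098])
[  4.5185194  -16.92068475 -13.7807255   72.42370318  -4.45218859
  16.15841966]
```

View pics/w2.png

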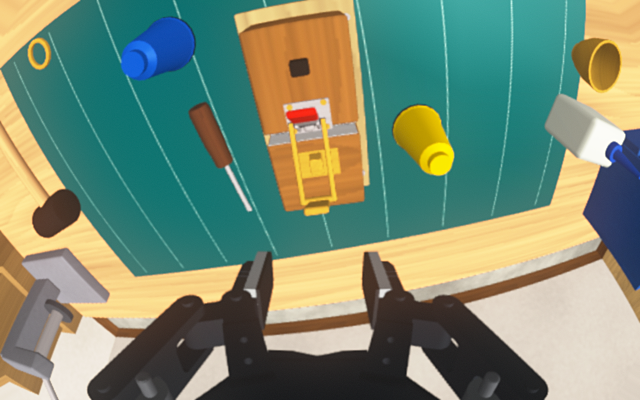

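View pics/d2.png

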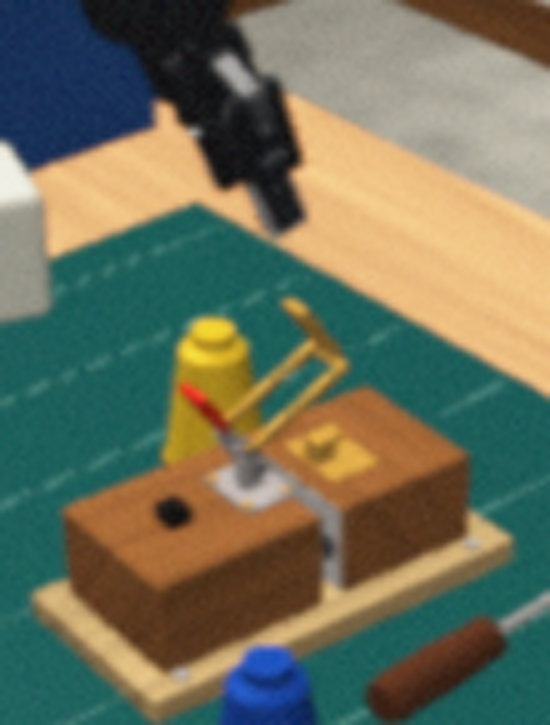

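Request:
{"method": "play_rows", "body": {"moves": [[[-3,-4.3,-1],[0,0.012,0.005],55],[[-6,-8.7,-2],[0,0.025,0.01],55],[[-6,-8.7,-2],[0,0.025,0.01],55],[[-6,-8.7,-2],[0,0.025,0.01],55],[[-6,-8.7,-2],[0,0.025,0.01],55]]}}

```text
time: 2.4
ee_pos: [0.5461, 0.0211, 0.2001]
tcp_rot: [-117.1, -0.0, 86.2]
wrist_force: [0.2, 0.1, -0.5]
opening: 0.0468
```

Run:
```python
from pl import *
apply([-6,-8.7,-2],[0,.025,.01])
g=geom(L0,C0);phi=np.radians(-63)
R,p=load()
print(p,R.as_euler("xyz",degrees=True),rel(Rtool(phi),tcp(g["tab"],phi,-.00)),rel(Rtool(phi),tcp(g["tab"],phi,.01)))
from h import *
print(get_obs()["q"])
for n in["wrist","side"]:
    c=camera(n)
    if n=="wrist":
        print(proj(c,n,[world(M,g["top"],y) for y in(-.009,.009)]),proj(c,n,p))
        crop(c,"w3.png",220,420,120,320,3)
    else: crop(c,"d3.png",245,355,100,245,5)
```

```text
[0.54514803 0.02114232 0.19838872] [-1.17033194e+02  5.60238208e-02  8.63944242e+01] ([0.03, 0.04, -0.04], [-0.0002, 0.045, -0.0001]) ([0.03, 0.04, -0.04], [-0.0002, 0.055, -0.0001])
[  4.05915785 -23.29056333 -23.21318317  63.24062869  -3.53781217
   6.97987053]
[[300.80807431 235.56447646]
 [329.49572983 235.53523443]] [[315.10342879 261.2263748 ]]
```

View pics/w3.png

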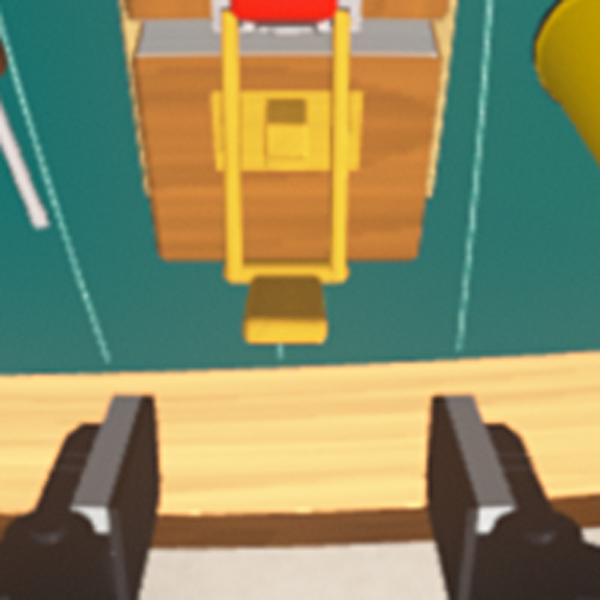

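View pics/d3.png

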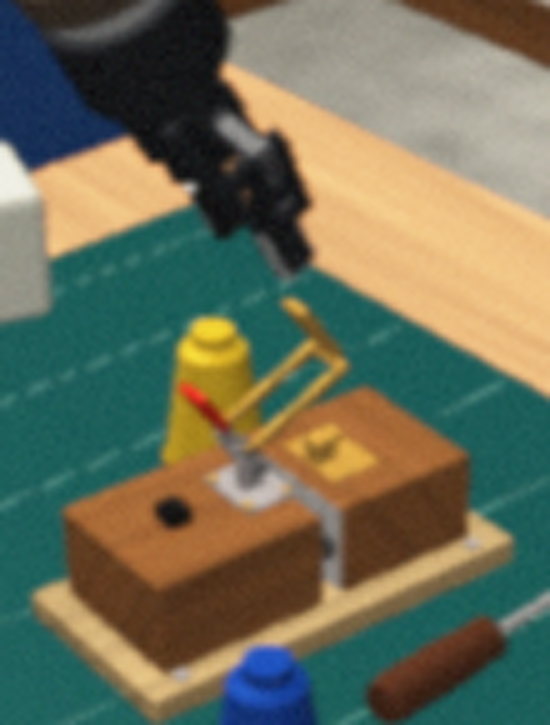

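Request:
{"method": "play_rows", "body": {"moves": [[[0,0,0],[0,0.012,0],55],[[0,0,0],[0,0.025,0],55],[[0,0,0],[0,0.04,0],55],[[0,0,0],[0,0.053,0],55],[[0,0,0],[0,0.053,0],55]]}}

```text
time: 3.0
ee_pos: [0.5686, 0.0195, 0.1479]
tcp_rot: [-116.8, 0.1, 86.4]
wrist_force: [0.2, -0.0, 0.4]
opening: 0.0471
```

Run:
```python
from pl import *
apply([0,0,0],[0,.053,0])
print(load()[1])
from h import *
c=camera("wrist");crop(c,"w4.png",220,420,120,320,3)
c=camera("side");crop(c,"d4.png",245,355,100,245,5)
o=get_obs();print(o["ee_pos"],o["wrist_force"],o["tcp_rot"])
```

```text
[0.5691863  0.01958135 0.15117934]
[0.56904063 0.01952732 0.15055206] [ 0.20034496 -0.25241923  0.37909942] [-1.16965745e+02  6.10389738e-02  8.63827130e+01]
```

View pics/w4.png

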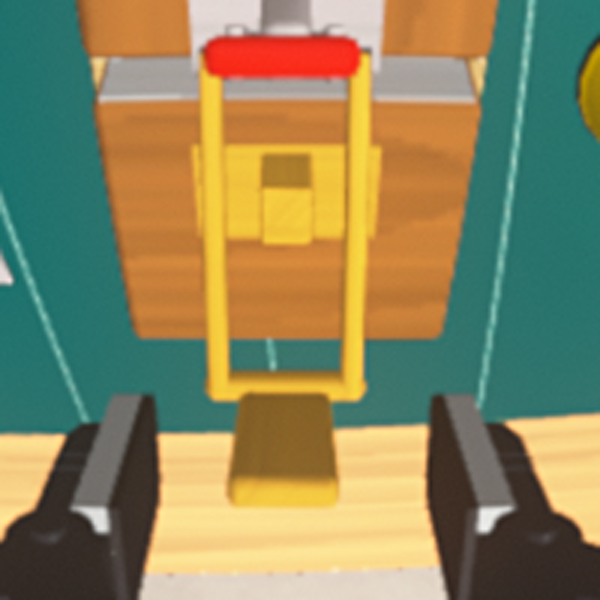

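View pics/d4.png

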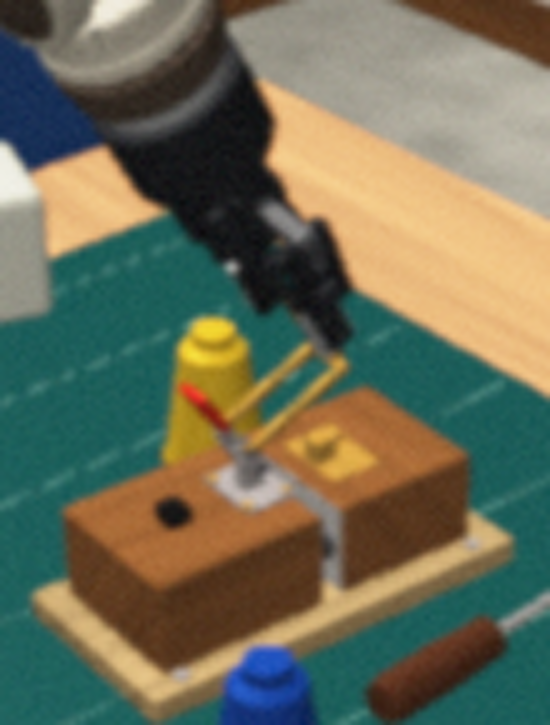

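Request:
{"method": "play_rows", "body": {"moves": [[[0,0,0],[-0.0015,-0.004,0],45],[[0,0,0],[-0.0015,-0.004,0],0],[[0,0,0],[-0.0015,-0.004,0],0],[[0,0,0],[-0.0015,-0.004,0],0],[[0,0,0],[-0.0015,-0.004,0],0]], "grip_force": 30}}

```text
time: 3.6
ee_pos: [0.5679, 0.0181, 0.1559]
tcp_rot: [-117.2, 0.1, 86.4]
wrist_force: [1.5, -1.9, 3.8]
opening: 0.0165
```

Run:
```python
from pl import *
apply([0,0,0],[-.0015,-.004,0])
print(load()[1])
from h import *
c=camera("wrist");crop(c,"w5.png",220,420,120,320,3)
o=get_obs();print(o["ee_pos"],o["wrist_force"],o["tcp_rot"],o["opening"])
```

```text
[0.56727776 0.01820213 0.15474378]
[0.56791736 0.01811889 0.15583416] [ 1.76483682 -0.75098754  4.42243111] [-1.17158601e+02  5.66078534e-02  8.63824727e+01] 0.016507500150983716
```

View pics/w5.png

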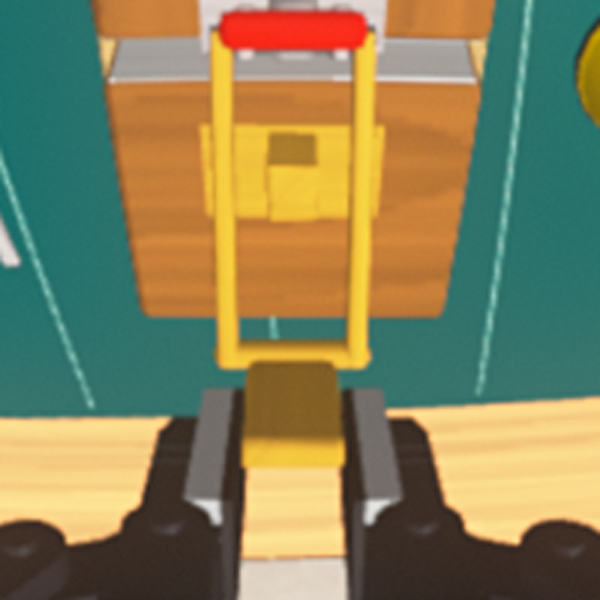

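```bash
cat >> pl.py <<'E'
def clawpose(L,r,s,e=0.,y=0.):
    C=r+L+.196;g=geom(L,C);phi=r-np.pi/2
    ex=np.array([np.cos(r),np.sin(r)])
    return Rtool(phi),tcp(g["tab"]+e*ex,phi,s,y)
E
cat > se.py <<'E'
from pl import *
import sys
# offset of command in claw frame
def off(L,r):
    R,p=load();R1,p1=clawpose(L,r,0.);d=Rtool(r-np.pi/2).inv().apply(p-p1);return d  # x=y_mould, y=s, z=-e
if __name__=="__main__":
    d=off(L0,C0-L0-.196);print("off",d)
    for L,r in [(1.13,.47),(1.27,.46),(1.41,.45),(1.55,.42),(1.65,.36),(1.74,.3),(1.74,.18),(1.74,.05),(1.74,-.08),(1.74,-.2),(1.74,-.3)]:
        R,p=clawpose(L,r,d[1],-d[2],d[0]);print(L,r,rel(R,p),np.round(geom(L,r+L+.196)["bar"],4))
E
python3 se.py
```

```text
off [-0.00132347  0.00400416  0.00015507]
1.13 0.47 ([0.1, 0.04, -0.04], [-0.0, 0.0005, -0.0021]) [0.0517 0.1322]
1.27 0.46 ([0.68, 0.04, -0.04], [-0.0, 0.0017, -0.0048]) [0.0544 0.1322]
1.41 0.45 ([1.25, 0.04, -0.04], [-0.0, 0.0033, -0.0074]) [0.0572 0.1318]
1.55 0.42 ([2.97, 0.04, -0.04], [-0.0, 0.0065, -0.0103]) [0.0605 0.13  ]
1.65 0.36 ([6.41, 0.04, -0.05], [-0.0, 0.0115, -0.013]) [0.0637 0.1261]
1.74 0.3 ([9.84, 0.04, -0.05], [0.0, 0.0166, -0.0152]) [0.0666 0.1221]
1.74 0.18 ([16.72, 0.03, -0.05], [0.0, 0.0248, -0.0165]) [0.0684 0.1146]
1.74 0.05 ([24.17, 0.03, -0.05], [0.0, 0.0337, -0.0167]) [0.0693 0.1064]
1.74 -0.08 ([31.62, 0.03, -0.05], [0.0, 0.0426, -0.0159]) [0.0692 0.0981]
1.74 -0.2 ([38.49, 0.02, -0.05], [0.0, 0.0507, -0.014]) [0.0681 0.0905]
1.74 -0.3 ([44.22, 0.02, -0.06], [0.0, 0.0572, -0.0117]) [0.0666 0.0843]
```

Request:
{"method": "play_rows", "body": {"moves": [[[0.5,0,0],[0,0.0012,-0.0035],0],[[1.3,0,0],[0,0.0033,-0.0074],0],[[3,0,0],[0,0.0065,-0.0103],0],[[6.4,0,0],[0,0.0115,-0.013],0],[[9.8,0,0],[0,0.0166,-0.0152],0]]}}

```text
time: 4.15
ee_pos: [0.587, 0.0169, 0.1449]
tcp_rot: [-106.8, 0.1, 86.4]
wrist_force: [-5.4, -0.7, -2.6]
opening: 0.0166
```

Run:
```python
from se import *
print(off(L0,C0-L0-.196))
apply([9.8,0,0],[0,.0166,-.0152])
print(load()[1], off(1.74,.3))
from h import *
c=camera("wrist");crop(c,"w6.png",220,420,120,320,3)
c=camera("side");crop(c,"d6.png",245,355,120,245,6)
o=get_obs();print(o["ee_pos"],o["wrist_force"],o["tcp_rot"],o["opening"])
```

```text
[-0.00132347  0.00400416  0.00015507]
[0.58831965 0.01686851 0.14686595] [-0.00132546  0.00400723  0.00015769]
[0.58848303 0.01675526 0.1445231 ] [-4.32464136 -0.38123    -1.72878105] [-1.06873433e+02  7.61375442e-02  8.63837571e+01] 0.0162767070385911
```

View pics/w6.png

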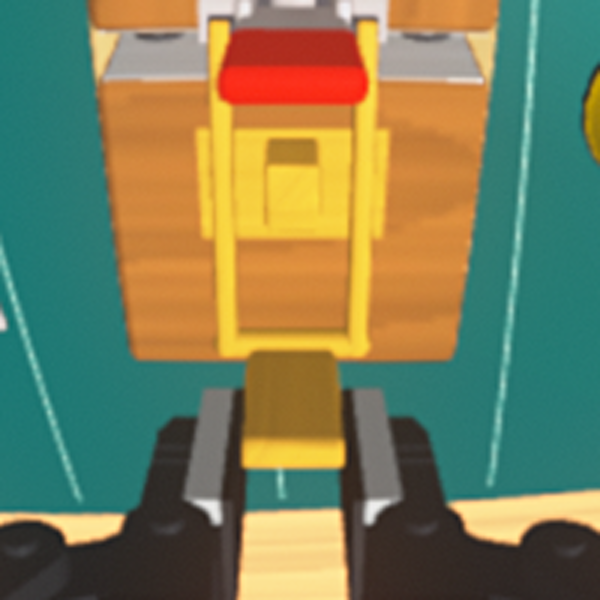

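View pics/d6.png

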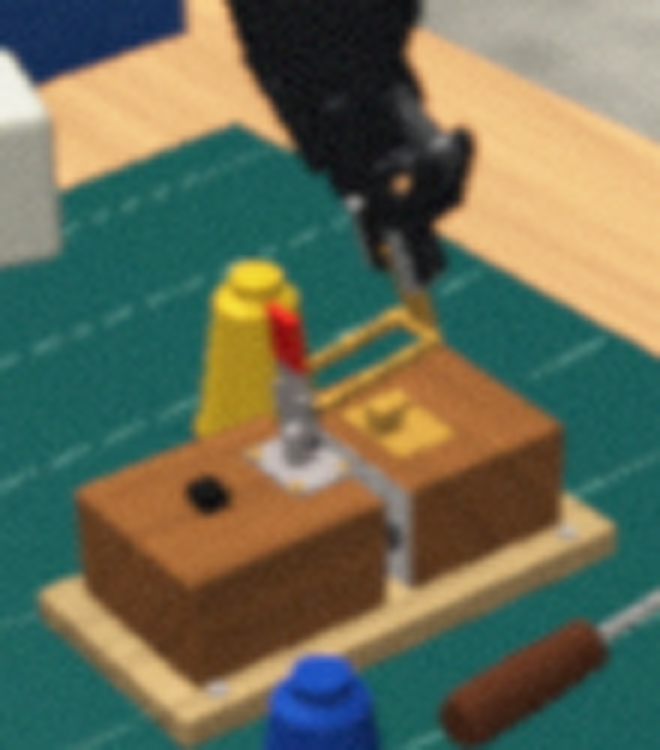

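```bash
cat > nx.py <<'E'
from se import *
D=(-.0013,.0040,.00016)
def show(wp):
    for L,r in wp:
        R,p=clawpose(L,r,D[1],-D[2],D[0]);print(L,r,rel(R,p),np.round(geom(L,r+L+.196)["bar"],4))
def obs(tag,wr=True,sd=True):
    from h import get_obs,camera,crop
    if wr: crop(camera("wrist"),f"w{tag}.png",220,420,120,320,3)
    if sd: crop(camera("side"),f"d{tag}.png",255,355,120,245,6)
    o=get_obs();print(load()[1],o["ee_pos"],o["wrist_force"],o["torque"],o["tcp_rot"],o["opening"],o["time"])
E
python3 -c "
from nx import *
show([(1.74,.2),(1.74,.1),(1.74,0),(1.74,-.1),(1.74,-.2)])"
```

```text
1.74 0.2 ([5.77, 0.03, -0.05], [0.0, 0.0065, -0.0023]) [0.0681 0.1159]
1.74 0.1 ([11.5, 0.03, -0.05], [0.0, 0.0132, -0.0039]) [0.0691 0.1096]
1.74 0 ([17.23, 0.02, -0.05], [0.0, 0.02, -0.0048]) [0.0694 0.1032]
1.74 -0.1 ([22.96, 0.02, -0.05], [0.0, 0.0269, -0.0051]) [0.0691 0.0968]
1.74 -0.2 ([28.69, 0.02, -0.06], [0.0001, 0.0338, -0.0046]) [0.0681 0.0905]
```

Request:
{"method": "play_rows", "body": {"moves": [[[5.8,0,0],[0,0.0065,-0.0023],0],[[11.5,0,0],[0,0.0132,-0.0039],0],[[17.2,0,0],[0,0.02,-0.0048],0],[[23,0,0],[0,0.0269,-0.0051],0],[[28.7,0,0],[0,0.0338,-0.0046],0]]}}

```text
time: 4.75
ee_pos: [0.6032, 0.0158, 0.1162]
tcp_rot: [-78.4, 0.1, 86.4]
wrist_force: [-0.3, -1.2, 0.4]
opening: 0.0163
```

```bash
python3 -c "
from nx import *
apply([28.7,0,0],[0,.0338,-.0046])
obs(7)
show([(1.74,-.25),(1.74,-.3),(1.74,-.35),(1.74,-.4),(1.74,-.44)])"
```

```text
[0.60269636 0.01593231 0.11594615] [0.6037392  0.01571856 0.1102557 ] [-3.20392663 -0.48000423  1.02664885] [-0.15847459  0.41790203  0.03823997] [-78.04209713   0.09418952  86.38104451] 0.016934979219335455 4.85
1.74 -0.25 ([2.86, 0.0, -0.06], [0.0001, 0.0032, -0.0012]) [0.0674 0.0873]
1.74 -0.3 ([5.72, 0.0, -0.06], [0.0001, 0.0065, -0.0023]) [0.0666 0.0843]
1.74 -0.35 ([8.59, -0.0, -0.06], [0.0001, 0.0098, -0.0032]) [0.0655 0.0812]
1.74 -0.4 ([11.45, -0.0, -0.06], [0.0001, 0.0132, -0.0039]) [0.0644 0.0782]
1.74 -0.44 ([13.74, -0.0, -0.06], [0.0001, 0.0159, -0.0044]) [0.0633 0.0759]
```

View pics/w7.png

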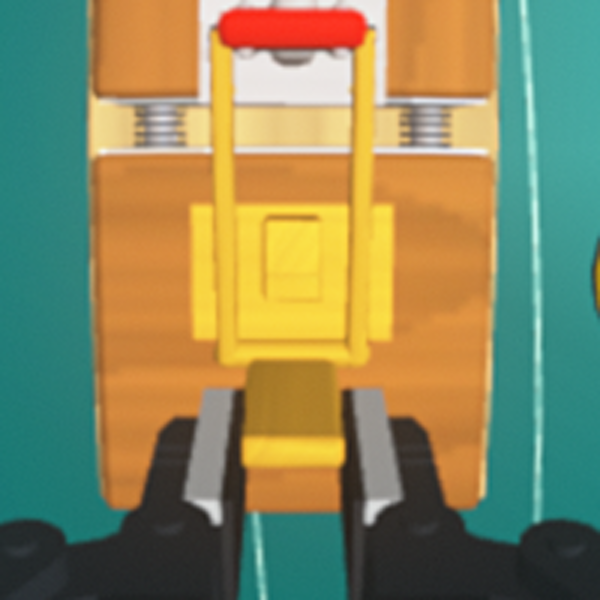

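View pics/d7.png

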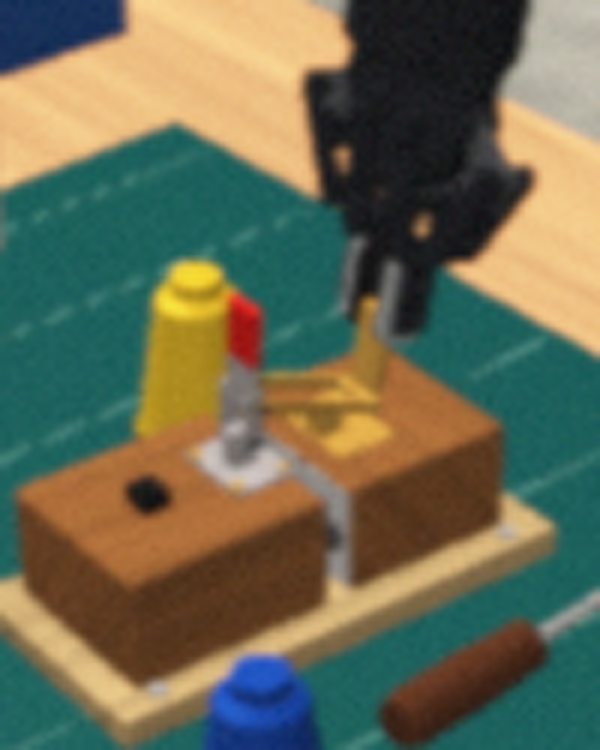

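Request:
{"method": "play_rows", "body": {"moves": [[[0,0,0],[0,0,0],0],[[0,0,0],[0,0,0],0],[[0,0,0],[0,0,0],0],[[0,0,0],[0,0,0],0],[[0,0,0],[0,0,0],0]]}}

```text
time: 5.35
ee_pos: [0.6024, 0.0159, 0.117]
tcp_rot: [-78.6, 0.1, 86.4]
wrist_force: [-4.1, -1.6, -0.9]
opening: 0.0162
```

```bash
python3 -c "
from nx import *
obs('7b')
from h import *
c=camera('wrist')
crop(c,'w7c.png',270,350,140,280,4)"
```

```text
[0.60269636 0.01593231 0.11594615] [0.60259831 0.01591756 0.11658794] [-2.63877497 -1.27095527 -0.16267551] [-0.32682271  0.40341034  0.06581142] [-7.85988712e+01  5.70751890e-02  8.63963042e+01] 0.016708364292831047 5.45
```

View pics/d7b.png

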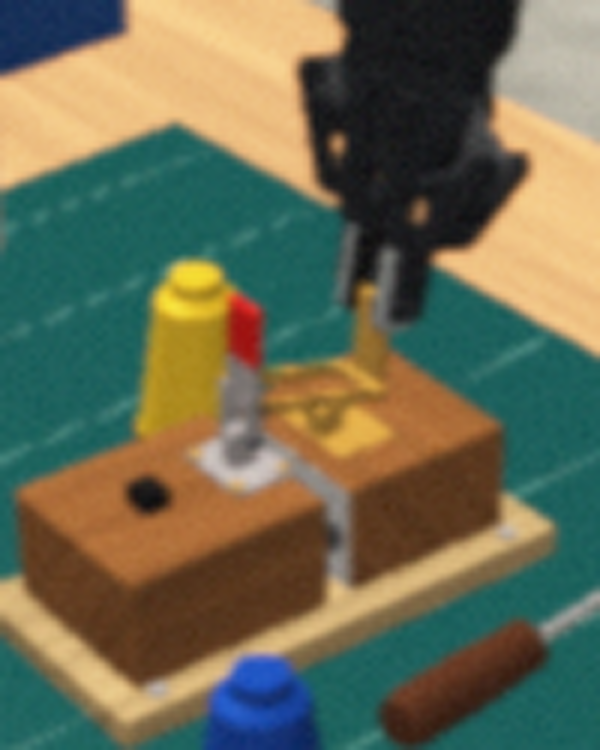

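View pics/w7c.png

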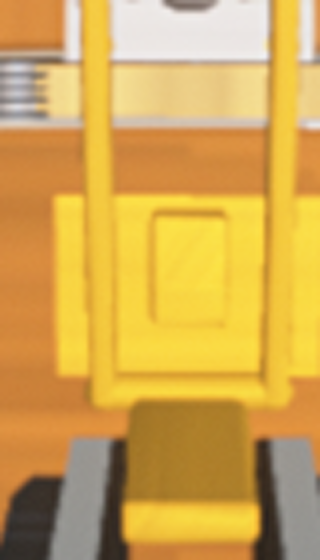

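```bash
cat > chk.py <<'E'
from nx import *
from h import *
def chk(L,r,c=None):
    c=c or camera("wrist");g=geom(L,L+r+.196)
    print("lip",proj(c,"wrist",[world(M,(.056,.084),y) for y in(-.006,.006)]).round(1).tolist(),"bar",proj(c,"wrist",world(M,g["bar"]+[0,.003])).round(1),
    "tip",proj(c,"wrist",[world(M,g["tip"],y) for y in(-.01,.01)]).round(1).tolist(),"tabtop",proj(c,"wrist",[world(M,g["top"],y) for y in(-.009,.009)]).round(1).tolist(),
    "deckedge25",proj(c,"wrist",world(M,(.025,.07))).round(1),"110",proj(c,"wrist",world(M,(.110,.07))).round(1))
    return c
if __name__=="__main__":
    c=chk(1.74,-.2);chk(1.65,-.2,c);chk(1.8,-.2,c); crop(c,"w8.png",220,420,80,320,2.5)
E
python3 chk.py
```

```text
lip [[308.1, 222.0], [327.5, 222.0]] bar [[317.8 244.9]] tip [[293.1, 139.7], [342.7, 139.8]] tabtop [[299.2, 281.5], [336.4, 281.6]] deckedge25 [[317.8 171.2]] 110 [[317.7 293.3]]
lip [[308.1, 222.0], [327.5, 222.0]] bar [[317.8 242.6]] tip [[293.0, 126.0], [342.8, 126.0]] tabtop [[299.1, 278.9], [336.5, 278.9]] deckedge25 [[317.8 171.2]] 110 [[317.7 293.3]]
lip [[308.1, 222.0], [327.5, 222.0]] bar [[317.8 246.4]] tip [[293.3, 148.8], [342.6, 148.8]] tabtop [[299.3, 283.2], [336.3, 283.2]] deckedge25 [[317.8 171.2]] 110 [[317.7 293.3]]
```

View pics/w8.png

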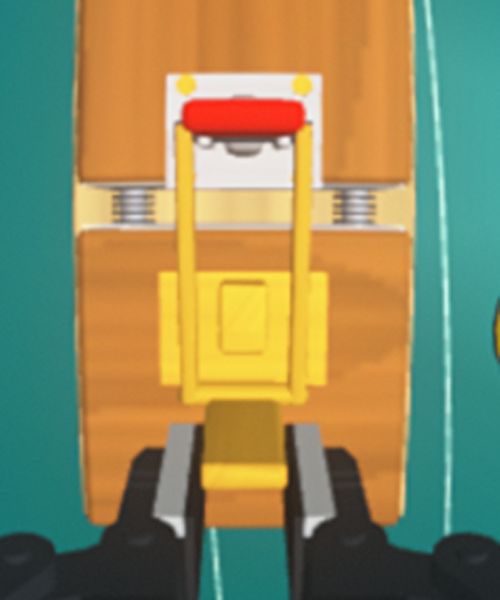

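```bash
cat >> chk.py <<'E'
def fitLR(c,vt,vb,vtop):
    from scipy.optimize import least_squares
    def f(q):
        g=geom(q[0],q[0]+q[1]+.196)
        return [proj(c,"wrist",world(M,g["tip"]))[0,1]-vt,proj(c,"wrist",world(M,g["bar"]+[0,.003]))[0,1]-vb,proj(c,"wrist",world(M,g["top"]))[0,1]-vtop]
    s=least_squares(f,[1.6,-.2]);g=geom(s.x[0],s.x.sum()+.196);print("L,r",s.x,"res",s.fun,"bar",g["bar"]);return s.x
E
python3 -c "
from chk import *
c=camera('wrist');fitLR(c,126,237,270.5);fitLR(c,126,237,268)
crop(camera('side'),'d8.png',275,335,165,205,10)"
```

```text
L,r [ 1.64662432 -0.35202928] res [-0.87978373 -2.44079401  6.88342243] bar [0.06386204 0.08152974]
L,r [ 1.64525537 -0.36950217] res [-1.08920988 -3.46934059  8.97599256] bar [0.06344321 0.08048864]
```

View pics/d8.png

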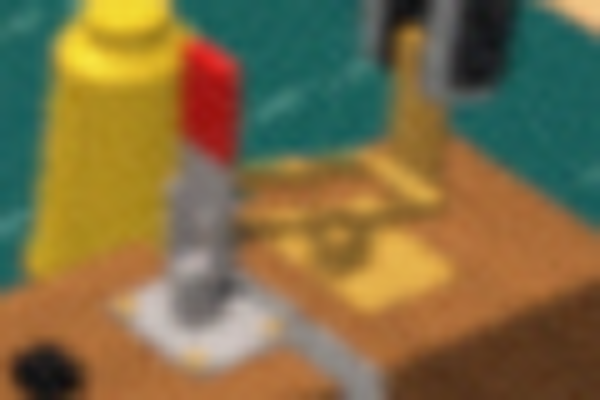

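```bash
python3 -c "
from chk import *
c=camera('side')
for L,r in [(1.74,-.2),(1.65,-.2),(1.65,-.3),(1.65,-.36),(1.55,-.25)]:
    g=geom(L,L+r+.196)
    print(L,r,g['bar'],[proj(c,'side',world(M,g[k],y))[0].round(1).tolist() for k,y in (('bar',-.017),('tip',0),('top',0),('bar',.017))], proj(c,'side',world(M,(.056,.084)))[0])
"
```

```text
1.74 -0.2 [0.06813536 0.09045257] [[319.6, 184.5], [297.1, 169.9], [318.1, 167.1], [311.7, 179.1]] [311.90891137 185.42553705]
1.65 -0.2 [0.06657048 0.09086943] [[319.1, 184.6], [295.2, 170.4], [317.6, 167.1], [311.2, 179.2]] [311.90891137 185.42553705]
1.65 -0.3 [0.06498776 0.08467098] [[318.7, 186.8], [295.2, 170.4], [318.4, 169.3], [310.7, 181.4]] [311.90891137 185.42553705]
1.65 -0.36 [0.06374362 0.08103872] [[318.3, 188.2], [295.2, 170.4], [318.8, 170.6], [310.4, 182.7]] [311.90891137 185.42553705]
1.55 -0.25 [0.0640819  0.08804655] [[318.4, 185.8], [293.2, 171.1], [317.5, 168.3], [310.4, 180.4]] [311.90891137 185.42553705]
```

```bash
python3 -c "
from nx import *
show([(1.8,-.2),(1.84,-.22),(1.84,-.25),(1.84,-.28),(1.84,-.31),(1.84,-.34),(1.84,-.37),(1.84,-.40),(1.84,-.43)])"
```

```text
1.8 -0.2 ([-0.01, 0.0, -0.06], [0.0001, 0.0001, -0.0011]) [0.0692 0.0901]
1.84 -0.22 ([1.14, 0.0, -0.06], [0.0001, 0.0015, -0.0023]) [0.0696 0.0886]
1.84 -0.25 ([2.86, 0.0, -0.06], [0.0001, 0.0035, -0.003]) [0.0691 0.0867]
1.84 -0.28 ([4.58, 0.0, -0.06], [0.0001, 0.0054, -0.0037]) [0.0686 0.0849]
1.84 -0.31 ([6.29, 0.0, -0.06], [0.0001, 0.0074, -0.0043]) [0.068 0.083]
1.84 -0.34 ([8.01, 0.0, -0.06], [0.0001, 0.0094, -0.0048]) [0.0674 0.0812]
1.84 -0.37 ([9.73, -0.0, -0.06], [0.0001, 0.0114, -0.0053]) [0.0668 0.0794]
1.84 -0.4 ([11.45, -0.0, -0.06], [0.0001, 0.0135, -0.0057]) [0.066  0.0776]
1.84 -0.43 ([13.17, -0.0, -0.06], [0.0001, 0.0155, -0.006]) [0.0653 0.0759]
```

Request:
{"method": "play_rows", "body": {"moves": [[[0,0,0],[0,0.0002,-0.0011],0],[[1.1,0,0],[0,0.0015,-0.0023],0],[[2.9,0,0],[0,0.0035,-0.003],0],[[4.6,0,0],[0,0.0054,-0.0037],0],[[4.6,0,0],[0,0.0054,-0.0037],0]]}}

```text
time: 6.2
ee_pos: [0.6057, 0.0157, 0.1088]
tcp_rot: [-73.9, 0.1, 86.4]
wrist_force: [-1.6, -0.8, -0.1]
opening: 0.0166
```

Request:
{"method": "play_rows", "body": {"moves": [[[1,0,0],[0,0.001,-0.0003],0],[[2,0,0],[0,0.0025,-0.0007],0],[[3.4,0,0],[0,0.004,-0.0011],0],[[3.4,0,0],[0,0.004,-0.0011],0],[[3.4,0,0],[0,0.004,-0.0011],0]]}}

```text
time: 6.7
ee_pos: [0.6056, 0.0157, 0.1056]
tcp_rot: [-70.6, 0.1, 86.4]
wrist_force: [1.6, -0.9, 0.8]
opening: 0.0165
```

```bash
python3 -c "
from chk import *
apply([4.6,0,0],[0,.0054,-.0037]);apply([3.4,0,0],[0,.004,-.0011])
obs(9);c=chk(1.84,-.34);crop(c,'w9.png',220,420,80,320,2.5)
crop(camera('side'),'d9.png',275,335,165,205,10)
c=camera('side')
for L,r in [(1.84,-.34),(1.74,-.34),(1.65,-.3),(1.74,-.4),(1.74,-.45)]:
    g=geom(L,L+r+.196)
    print(L,r,g['bar'],[proj(c,'side',world(M,g[k],y))[0].round(1).tolist() for k,y in (('bar',-.017),('tip',0),('top',0),('bar',.017))])
"
```

```text
[0.60519341 0.015765   0.10577019] [0.60550365 0.01577023 0.10599789] [ 2.5025001  -1.93240604 -0.17659991] [-0.41269071 -0.79310054  0.15420174] [-7.06133550e+01  5.51417387e-02  8.63968514e+01] 0.016340229566335362 6.8
lip [[307.7, 225.2], [327.9, 225.2]] bar [[317.8 244.4]] tip [[293.0, 135.3], [342.8, 135.4]] tabtop [[299.2, 281.8], [336.4, 281.8]] deckedge25 [[317.8 175.4]] 110 [[317.7 305.2]]
1.84 -0.34 [0.06743425 0.08119826] [[319.4, 187.7], [299.0, 169.6], [319.7, 170.1], [311.5, 182.2]]
1.74 -0.34 [0.0657474  0.08182424] [[318.9, 187.7], [297.1, 169.9], [319.1, 170.1], [311.0, 182.2]]
1.65 -0.3 [0.06498776 0.08467098] [[318.7, 186.8], [295.2, 170.4], [318.4, 169.3], [310.7, 181.4]]
1.74 -0.4 [0.06435901 0.07824464] [[318.5, 189.0], [297.1, 169.9], [319.4, 171.5], [310.6, 183.5]]
1.74 -0.45 [0.06303972 0.07532962] [[318.1, 190.1], [297.1, 169.9], [319.6, 172.7], [310.2, 184.6]]
```

View pics/w9.png

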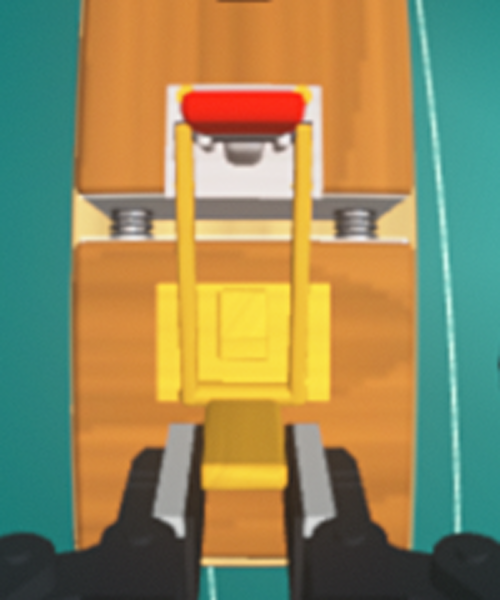

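View pics/d9.png

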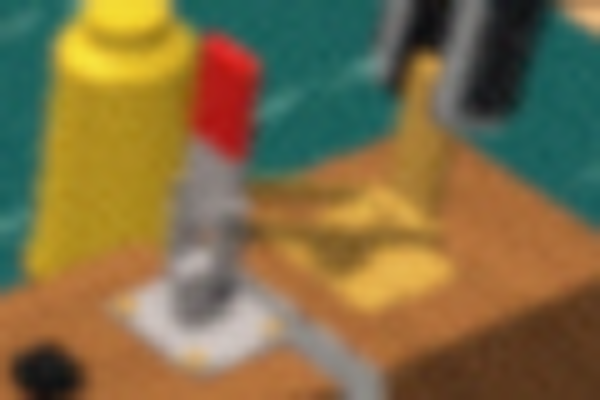

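Request:
{"method": "play_rows", "body": {"moves": [[[1,0,0],[0,0.001,-0.0002],0],[[2,0,0],[0,0.002,-0.0004],0],[[3,0,0],[0,0.003,-0.0006],0],[[3,0,0],[0,0.003,-0.0006],0],[[3,0,0],[0,0.003,-0.0006],0]]}}

```text
time: 7.45
ee_pos: [0.6051, 0.0158, 0.1024]
tcp_rot: [-67.5, 0.1, 86.4]
wrist_force: [4.3, -2.2, 0.6]
opening: 0.0167
```

```bash
python3 -c "
from chk import *
apply([3,0,0],[0,.003,-.0006])
obs(10);c=chk(1.74,-.4);crop(c,'w10.png',220,420,80,320,2.5)
crop(camera('side'),'d10.png',275,335,165,205,10)
"
```

```text
[0.60476    0.01578934 0.10274173] [0.60496928 0.0157482  0.10266219] [ 4.75883064 -2.10135058  0.511715  ] [-0.3637668  -1.16164435  0.10547121] [-6.75395081e+01  5.61672229e-02  8.63909627e+01] 0.01654194746503438 7.55
lip [[307.5, 228.0], [328.0, 228.0]] bar [[317.8 242. ]] tip [[293.1, 116.0], [342.7, 116.0]] tabtop [[299.2, 279.7], [336.4, 279.7]] deckedge25 [[317.8 178.9]] 110 [[317.7 310.8]]
```

View pics/w10.png

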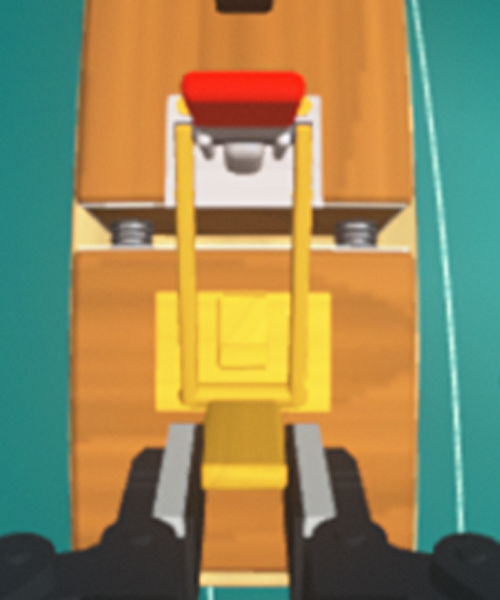

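View pics/d10.png

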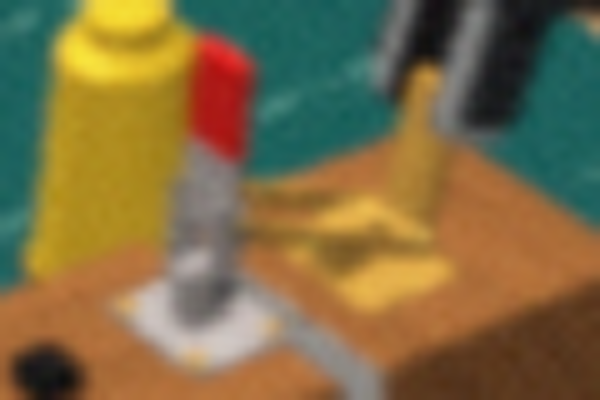

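```bash
cat >> pl.py <<'E'
def wshift(dx,dz,dy=0.):
    "mould-frame shift to tool axes"
    R,p=load();c,s=np.cos(M[2]),np.sin(M[2])
    return np.round(R.inv().apply([c*dx-s*dy,s*dx+c*dy,dz]),4).tolist()
E
python3 -c "
from pl import *
print(wshift(.0015,-.0025))
print(wshift(.001,0),wshift(0,.001))"
```

```text
[0.0, 0.0017, -0.0023]
[-0.0, -0.0004, -0.0009] [-0.0, -0.0009, 0.0004]
```

Request:
{"method": "play_rows", "body": {"moves": [[[0.5,0,0],[0,0.0005,-0.0008],0],[[1,0,0],[0,0.001,-0.0015],0],[[1.5,0,0],[0,0.0017,-0.0023],0],[[1.5,0,0],[0,0.0017,-0.0023],0],[[1.5,0,0],[0,0.0017,-0.0023],0]]}}

```text
time: 8.15
ee_pos: [0.6056, 0.0157, 0.0998]
tcp_rot: [-65.9, 0.1, 86.4]
wrist_force: [-5.8, -1.6, 0.1]
opening: 0.0168
```

```bash
python3 -c "
from chk import *
apply([1.5,0,0],[0,.0017,-.0023])
obs(11);c=chk(1.74,-.45);crop(c,'w11.png',270,370,150,300,4)
crop(camera('side'),'d11.png',275,335,165,205,10)
crop(camera('scene'),'s11.png',300,380,160,210,9)
"
```

```text
[0.60623271 0.01569414 0.10029182] [0.60558772 0.01576538 0.10009082] [-6.15609064 -0.64881084 -0.37934867] [-0.2201543   0.67576266  0.14346872] [-6.59262877e+01  5.89833372e-02  8.63978928e+01] 0.01601773584161774 8.25
lip [[307.4, 227.8], [328.1, 227.8]] bar [[317.8 239.7]] tip [[293.0, 111.0], [342.8, 111.0]] tabtop [[299.3, 278.5], [336.3, 278.5]] deckedge25 [[317.8 179.1]] 110 [[317.7 312.7]]
```

View pics/w11.png

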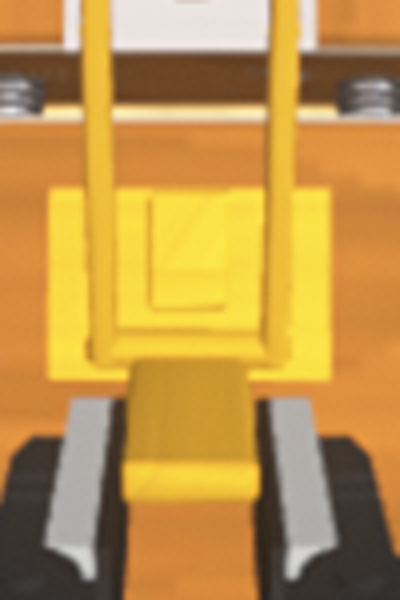

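View pics/d11.png

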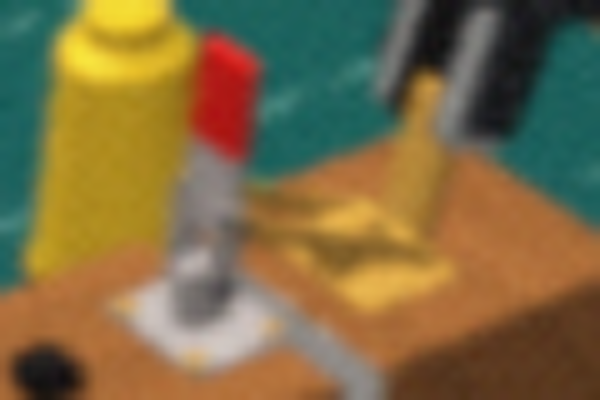

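View pics/s11.png

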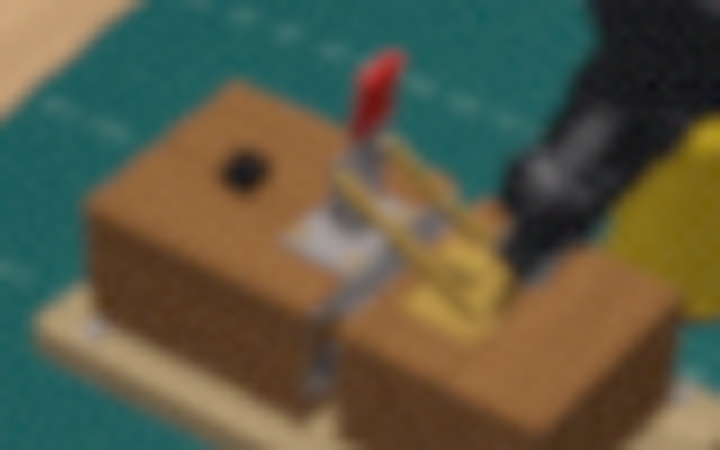

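```bash
python3 -c "
from pl import *
print(wshift(.00,-.002))"
```

```text
[0.0, 0.0018, -0.0008]
```

Request:
{"method": "play_rows", "body": {"moves": [[[0,0,0],[0,0.0006,-0.0003],0],[[0,0,0],[0,0.0012,-0.0006],0],[[0,0,0],[0,0.0018,-0.0008],0],[[0,0,0],[0,0.0018,-0.0008],0],[[0,0,0],[0,0.0018,-0.0008],0]]}}

```text
time: 8.9
ee_pos: [0.6059, 0.0157, 0.0992]
tcp_rot: [-66.0, 0.1, 86.4]
wrist_force: [-5.9, -1.7, 5.3]
opening: 0.0165
```

```bash
python3 -c "
from chk import *
apply([0,0,0],[0,.0018,-.0008])
obs(12);c=chk(1.74,-.45);crop(c,'w12.png',270,370,150,300,4)
crop(camera('side'),'d12.png',275,335,165,205,10)
"
```

```text
[0.60623244 0.01569223 0.09832205] [0.60590632 0.01571216 0.09920342] [-5.38358071 -1.75115196  5.50063578] [-0.25368769  1.1844721   0.19082611] [-6.60302024e+01  5.26110938e-02  8.63943080e+01] 0.016575470709903003 9.0
lip [[307.4, 227.2], [328.2, 227.2]] bar [[317.8 239.2]] tip [[292.8, 109.5], [342.9, 109.6]] tabtop [[299.2, 278.2], [336.4, 278.2]] deckedge25 [[317.8 178.3]] 110 [[317.7 312.5]]
```

View pics/d12.png

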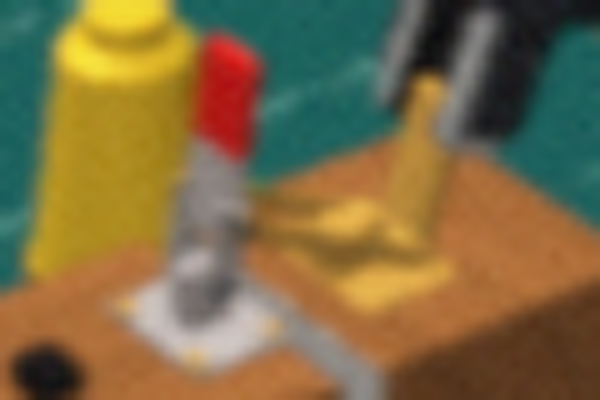

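View pics/w12.png

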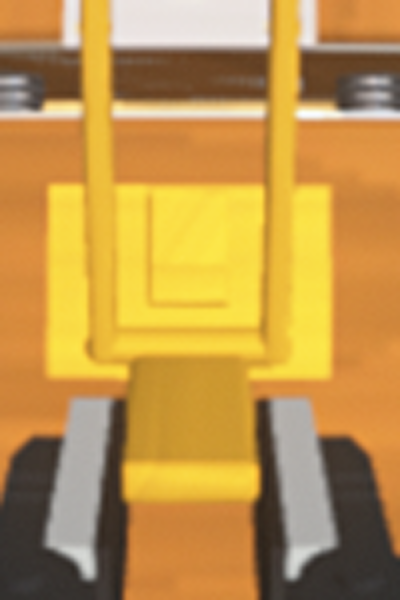

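```bash
python3 -c "
from pl import *
print(wshift(-.001,.0007),wshift(-.002,.0008),wshift(-.004,.001),wshift(-.006,.001))"
```

```text
[-0.0, -0.0002, 0.0012] [-0.0, 0.0001, 0.0022] [0.0, 0.0007, 0.0041] [0.0, 0.0015, 0.0059]
```

Request:
{"method": "play_rows", "body": {"moves": [[[0,0,0],[0,-0.0003,0.0012],0],[[0,0,0],[0,0.0001,0.0022],0],[[0,0,0],[0,0.0005,0.0031],0],[[0,0,0],[0,0.0007,0.0041],0],[[0,0,0],[0,0.0007,0.0041],0]]}}

```text
time: 9.6
ee_pos: [0.6035, 0.0159, 0.0995]
tcp_rot: [-66.2, 0.0, 86.4]
wrist_force: [5.1, -2.0, 0.8]
opening: 0.0168
```

```bash
python3 -c "
from chk import *
apply([0,0,0],[0,.0007,.0041])
obs(13);c=chk(1.5,-.45);crop(c,'w13.png',270,370,150,300,4)
crop(camera('side'),'d13.png',275,335,165,205,10)
print(wshift(-.001,.000),wshift(-.002,.000),wshift(-.003,0),wshift(-.004,.0))
"
```

```text
[0.60220964 0.01594672 0.09934785] [0.60351843 0.01586338 0.09939262] [ 4.61571238 -2.12442285  0.59447905] [-0.32160857 -1.1123934   0.19655941] [-6.62399418e+01  4.85370441e-02  8.63923156e+01] 0.01657743555408778 9.7
lip [[307.4, 231.2], [328.2, 231.2]] bar [[317.8 235.9]] tip [[293.5, 81.8], [342.3, 81.8]] tabtop [[299.1, 274.8], [336.5, 274.8]] deckedge25 [[317.8 181.8]] 110 [[317.7 315.7]]
[0.0, 0.0004, 0.0009] [0.0, 0.0008, 0.0018] [0.0, 0.0012, 0.0027] [0.0, 0.0016, 0.0037]
```

View pics/d13.png

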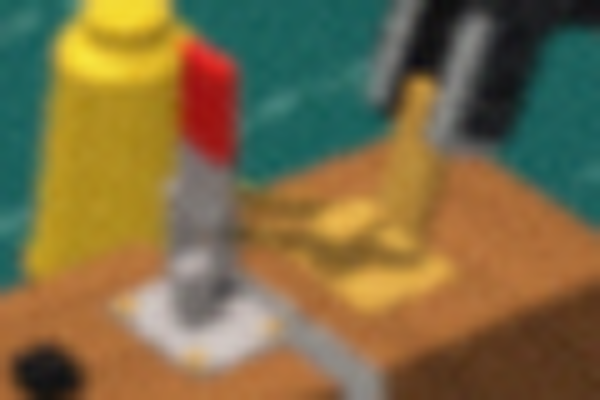

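View pics/w13.png

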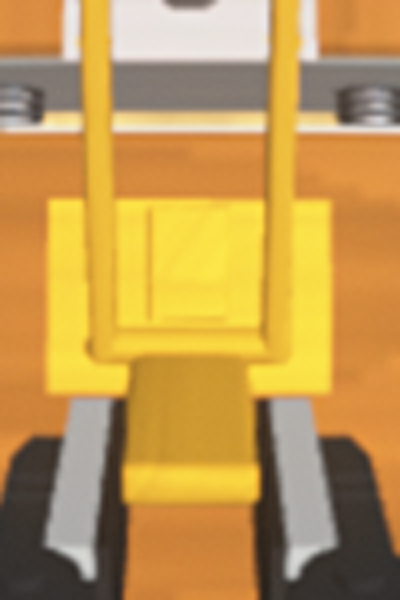

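Request:
{"method": "play_rows", "body": {"moves": [[[0,0,0],[0,0.0004,0.0009],0],[[0,0,0],[0,0.0008,0.0018],0],[[0,0,0],[0,0.0012,0.0027],0],[[0,0,0],[0,0.0016,0.0037],0],[[0,0,0],[0,0.0016,0.0037],0]]}}

```text
time: 10.3
ee_pos: [0.5992, 0.0161, 0.0995]
tcp_rot: [-66.2, 0.0, 86.4]
wrist_force: [4.8, -2.7, 0.6]
opening: 0.0164
```

```bash
python3 -c "
from chk import *
apply([0,0,0],[0,.0016,.0037])
obs(14);c=chk(1.3,-.45);crop(c,'w14.png',270,370,150,300,4)
crop(camera('side'),'d14.png',275,335,165,205,10)
"
```

```text
[0.5981867  0.01620025 0.09938877] [0.59918114 0.01612248 0.09945352] [ 4.00252064 -1.76062054  1.53801251] [-0.34225697 -1.05901858  0.16729521] [-6.61904315e+01  5.03850924e-02  8.63926969e+01] 0.01629879735205831 10.4
lip [[307.4, 238.8], [328.2, 238.8]] bar [[317.8 237.2]] tip [[294.3, 68.1], [341.4, 68.2]] tabtop [[299.2, 276.2], [336.5, 276.2]] deckedge25 [[317.8 188.7]] 110 [[317.7 322.2]]
```

View pics/d14.png

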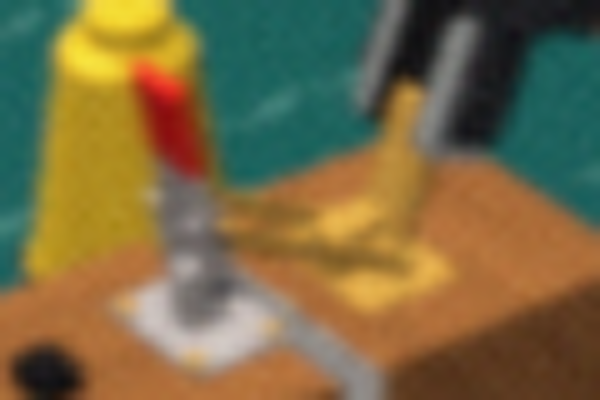

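View pics/w14.png

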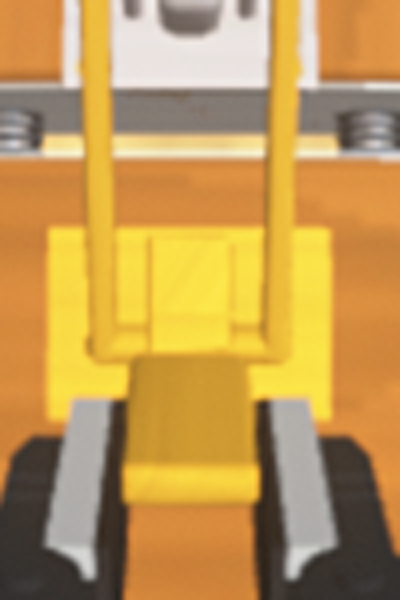

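Request:
{"method": "play_rows", "body": {"moves": [[[0,0,0],[0,0.0002,0.0005],0],[[0,0,0],[0,0.0004,0.0009],0],[[0,0,0],[0,0.0006,0.0014],0],[[0,0,0],[0,0.0008,0.0018],0],[[0,0,0],[0,0.0008,0.0018],0]]}}

```text
time: 11.0
ee_pos: [0.5977, 0.0163, 0.0995]
tcp_rot: [-66.3, 0.0, 86.4]
wrist_force: [7.4, -2.0, 0.7]
opening: 0.0163
```

```bash
python3 -c "
from chk import *
apply([0,0,0],[0,.0008,.0018])
obs(15);c=chk(1.22,-.45);crop(c,'w15.png',270,370,150,300,4)
crop(camera('side'),'d15.png',275,335,165,205,10)
"
```

```text
[0.59622082 0.01632413 0.09938891] [0.59773804 0.01622917 0.09949493] [ 7.81103829 -1.55839153  1.96734214] [-0.42492531 -1.5211091   0.18475851] [-6.62664410e+01  5.05055791e-02  8.63923199e+01] 0.016637863755391263 11.1
lip [[307.4, 241.2], [328.2, 241.2]] bar [[317.8 237.2]] tip [[294.8, 63.6], [341.0, 63.6]] tabtop [[299.2, 276.2], [336.4, 276.2]] deckedge25 [[317.8 190.9]] 110 [[317.7 324.2]]
```

View pics/w15.png

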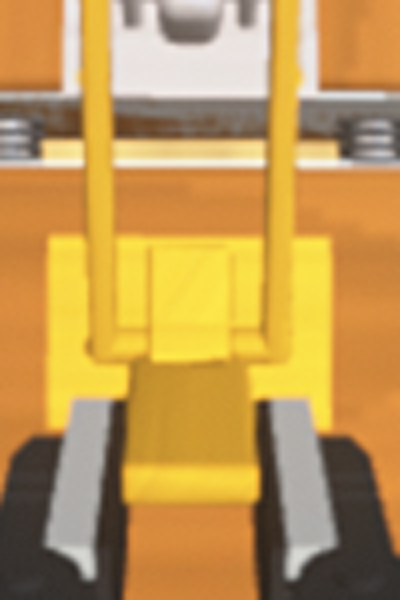

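Request:
{"method": "play_rows", "body": {"moves": [[[0,0,0],[0,0.0002,0.0005],0],[[0,0,0],[0,0.0002,0.0005],0],[[0,0,0],[0,0.0002,0.0005],45],[[0,0,0],[0,0.0002,0.0005],45],[[0,0,0],[0,0.0002,0.0005],45]]}}

```text
time: 11.7
ee_pos: [0.5955, 0.0165, 0.0992]
tcp_rot: [-66.0, 0.0, 86.4]
wrist_force: [-0.7, -0.7, -0.8]
opening: 0.0385
```

Request:
{"method": "play_rows", "body": {"moves": [[[0,0,0],[0,-0.01,0],45],[[0,0,0],[0,-0.02,0],45],[[0,0,0],[0,-0.035,0],45],[[0,0,0],[0,-0.05,0],45],[[0,0,0],[0,-0.055,0],45]]}}

```text
time: 12.2
ee_pos: [0.6185, 0.0151, 0.1506]
tcp_rot: [-66.1, 0.0, 86.4]
wrist_force: [0.3, 0.5, 0.2]
opening: 0.0384
```

```bash
python3 -c "
from chk import *
apply([0,0,0],[0,.0002,.0005]);apply([0,0,0],[0,-.055,0])
obs(16,False,False);c=chk(1.22,-.45);cv2.imwrite('pics/w16.png',c['img'][:,:,::-1])
crop(camera('side'),'d16.png',265,345,155,215,10)
crop(camera('scene'),'s16.png',300,380,160,210,9)
print(get_obs()['q'])
"
```

```text
[0.61798403 0.01500204 0.14966719] [0.618451   0.01511026 0.1506444 ] [0.3359825  0.4612187  0.19032749] [-0.02377005 -0.3443641   0.00588529] [-6.61005387e+01  4.40578842e-02  8.63951014e+01] 0.038406039169410225 12.2
lip [[309.4, 211.2], [325.5, 211.2]] bar [[317.5 208.8]] tip [[301.0, 77.3], [333.9, 77.3]] tabtop [[303.6, 233.0], [331.4, 233.0]] deckedge25 [[317.5 173.7]] 110 [[317.5 280.5]]
[  0.62490883  41.11001863  44.29869767 117.11430812   1.66845699
   3.8873664 ]
```

View pics/w16.png

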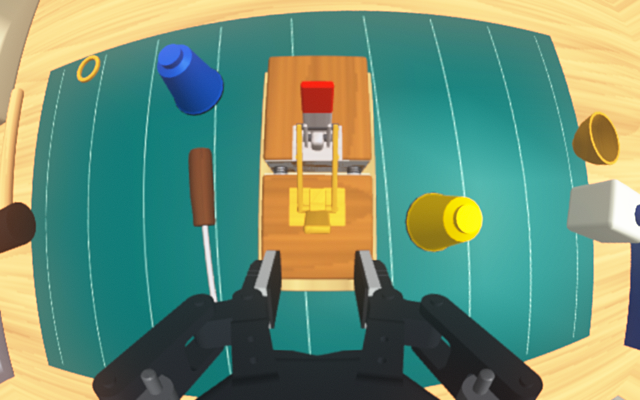

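View pics/d16.png

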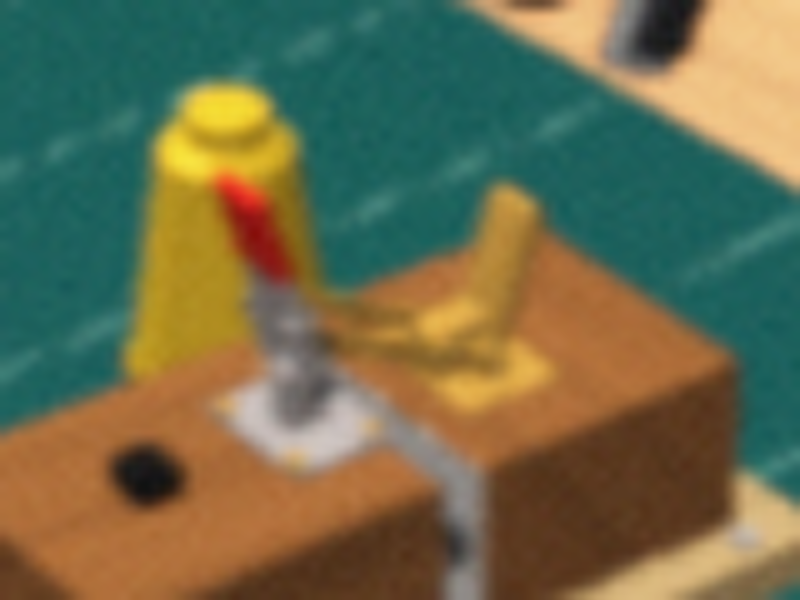

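View pics/s16.png

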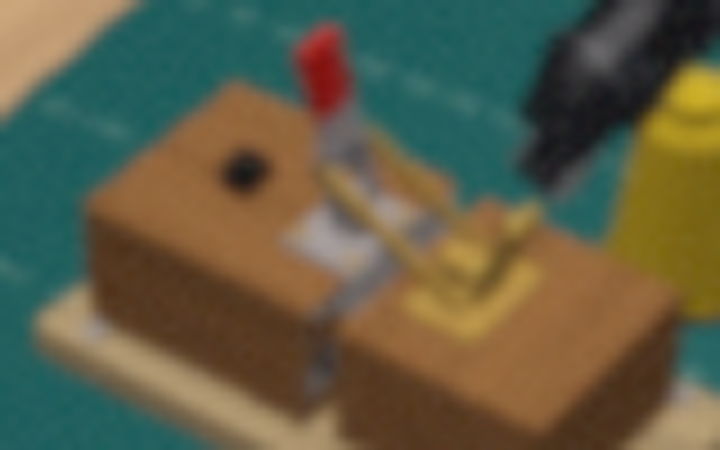

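```bash
cat >> pl.py <<'E'
def levpose(L,phi,r=.05,s=.006,y=-.0013):
    g=geom(L,0);b=np.pi-L
    pt=np.array([0,.086])+r*np.array([np.cos(b),np.sin(b)])+.001*g["fn"]
    return Rtool(phi),tcp(pt,phi,s,y)
E
python3 -c "
from chk import *
c=camera('side');w=camera('wrist')
for L in(1.05,1.1,1.15,1.2,1.25):
    g=geom(L,0);t=g['tip']+.001*g['fn'];print(L,proj(c,'side',world(M,t)),proj(w,'wrist',[world(M,g['tip']+.004*g['fn']),world(M,g['tip']-.002*g['fn'])])[:,1])
phi=np.radians(-114)
for s in(-.04,.006): print(rel(*levpose(1.17,phi,s=s)))
crop(w,'w17.png',285,350,60,130,8)
"
```

```text
1.05 [[283.7166541  177.46079608]] [70.47037056 65.83857955]
1.1 [[284.62063528 176.60198034]] [73.33553683 68.17210552]
1.15 [[285.54874606 175.78387824]] [76.47371592 70.77838102]
1.2 [[286.49837909 175.00868319]] [79.88181347 73.65803948]
1.25 [[287.46687109 174.278451  ]] [83.55447507 76.80987833]
([0.03, -0.01, -0.06], [0.0, 0.0192, 0.0908])
([0.03, -0.01, -0.06], [0.0001, 0.0652, 0.0908])
```

View pics/w17.png

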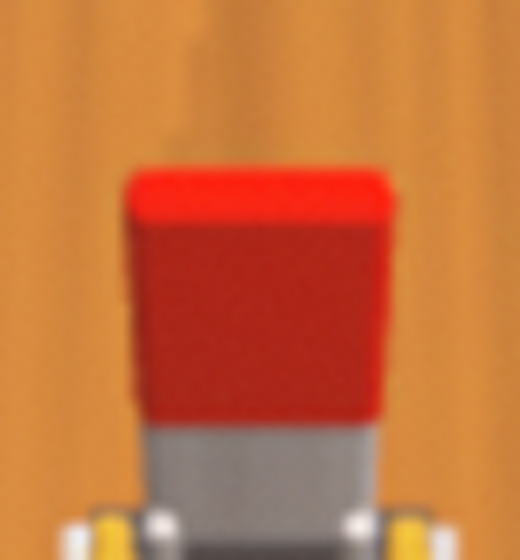

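```bash
python3 -c "
from chk import *
phi=np.radians(-114)
for s in(-.04,.006): print(rel(*levpose(1.27,phi,s=s)))
"
```

```text
([0.03, -0.01, -0.06], [0.0, 0.0158, 0.0871])
([0.03, -0.01, -0.06], [0.0001, 0.0618, 0.0871])
```

Request:
{"method": "play_rows", "body": {"moves": [[[0,0,0],[0,0,0.02],45],[[0,0,0],[0,0,0.045],45],[[0,0,0],[0,0.005,0.07],45],[[0,0,0],[0,0.012,0.087],45],[[0,0,0],[0,0.0158,0.087],45]]}}

```text
time: 12.95
ee_pos: [0.5306, 0.0205, 0.1715]
tcp_rot: [-66.1, 0.0, 86.4]
wrist_force: [-0.8, -0.1, -0.6]
opening: 0.0384
```

Request:
{"method": "play_rows", "body": {"moves": [[[0,0,0],[0,0,0],45],[[0,0,0],[0,0,0],45],[[0,0,0],[0,0.005,0],45],[[0,0,0],[0,0.012,0],45],[[0,0,0],[0,0.018,0],45]]}}

```text
time: 13.45
ee_pos: [0.5248, 0.0209, 0.153]
tcp_rot: [-66.0, 0.1, 86.4]
wrist_force: [-0.0, -0.0, 0.6]
opening: 0.0384
```

```bash
python3 -c "
from chk import *
apply([0,0,0],[0,.0158,.087]);apply([0,0,0],[0,.018,0])
obs(18,False,False);c=camera('wrist');crop(c,'w18.png',200,440,80,320,2.5)
crop(camera('side'),'d18.png',255,335,135,205,8)
phi=np.radians(-114)
print(rel(*levpose(1.27,phi)))
"
```

```text
[0.52494009 0.02086932 0.15412143] [0.52484341 0.02086305 0.15296914] [-0.04801482 -0.04469622  0.56612679] [-0.0276029  -0.33393216  0.05658949] [-6.59804319e+01  5.86942805e-02  8.63917418e+01] 0.038443515558079816 13.45
([0.03, -0.01, -0.06], [0.0001, 0.028, 0.0001])
```

View pics/w18.png

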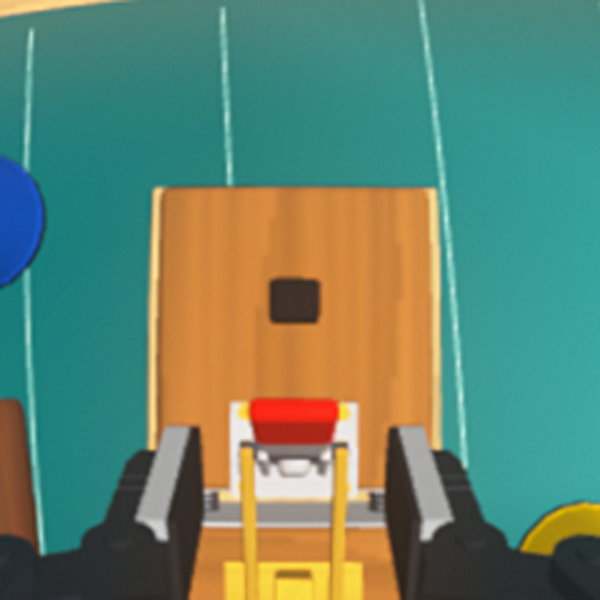

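View pics/d18.png

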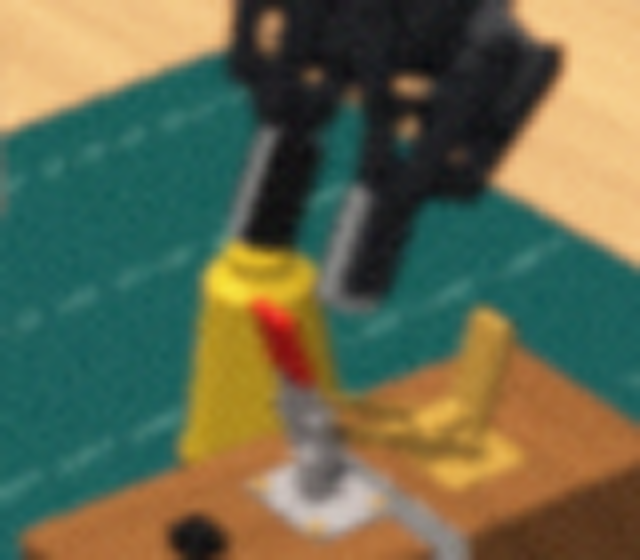

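Request:
{"method": "play_rows", "body": {"moves": [[[0,0,0],[0,0.007,0],45],[[0,0,0],[0,0.014,0],45],[[0,0,0],[0,0.021,0],45],[[0,0,0],[0,0.028,0],45],[[0,0,0],[0,0.028,0],45]]}}

```text
time: 14.05
ee_pos: [0.5129, 0.0216, 0.1276]
tcp_rot: [-66.0, 0.1, 86.4]
wrist_force: [0.1, -0.1, 0.0]
opening: 0.0382
```

```bash
python3 -c "
from chk import *
apply([0,0,0],[0,.028,0])
obs(19,False,False);c=camera('wrist');crop(c,'w19.png',200,440,80,320,2.5)
crop(camera('side'),'d19.png',255,335,135,205,8)
phi=np.radians(-114)
R,p=load()
print(proj(c,'wrist',p))
"
```

```text
[0.51358722 0.02155962 0.12853557] [0.51288759 0.0215766  0.12761961] [ 0.08347196 -0.08149762  0.03919103] [-0.08934855 -0.32332262  0.00871476] [-6.59534591e+01  6.38585840e-02  8.63982853e+01] 0.03821046484581802 14.05
[[315.24368193 266.63919696]]
```

View pics/w19.png

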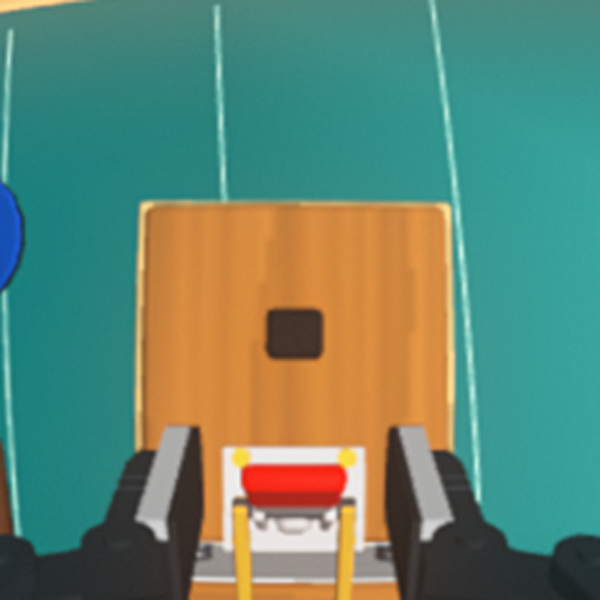

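View pics/d19.png

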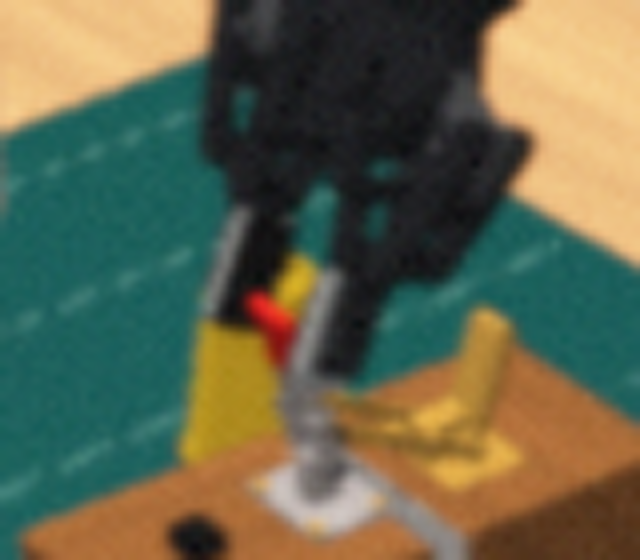

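Request:
{"method": "play_rows", "body": {"moves": [[[0,0,0],[0,0,0],0],[[0,0,0],[0,0,0],0],[[0,0,0],[0,0,0],0],[[0,0,0],[0,0,0],0],[[0,0,0],[0,0,0],0]], "grip_force": 40}}

```text
time: 14.65
ee_pos: [0.5137, 0.0215, 0.1289]
tcp_rot: [-66.1, 0.1, 86.4]
wrist_force: [1.3, -2.4, 5.6]
opening: 0.0184
```

```bash
python3 -c "
from chk import *
obs(20,False,False);c=camera('wrist');crop(c,'w20.png',240,400,140,300,4)
for i,L in enumerate(np.linspace(1.27,0.0,15)):
    phi=np.radians(-114+24*(1.27-L)/1.27)
    print(round(L,3),rel(*levpose(L,phi)))
"
```

```text
[0.51358722 0.02155962 0.12853557] [0.51371744 0.02148092 0.12893355] [ 1.30022822 -2.39900015  5.60185612] [-0.17832151 -0.0020648   0.04359551] [-6.60681563e+01  6.04266613e-02  8.63910361e+01] 0.018431596113066273 14.65
1.27 ([0.03, -0.01, -0.06], [0.0001, 0.0, 0.0001])
1.179 ([-1.68, -0.01, -0.06], [0.0001, 0.0031, 0.0033])
1.089 ([-3.4, -0.01, -0.06], [0.0001, 0.0065, 0.0062])
0.998 ([-5.11, -0.01, -0.06], [0.0001, 0.0101, 0.0087])
0.907 ([-6.82, -0.01, -0.06], [0.0001, 0.0139, 0.0109])
0.816 ([-8.54, -0.0, -0.06], [0.0001, 0.0179, 0.0128])
0.726 ([-10.25, -0.0, -0.06], [0.0001, 0.0221, 0.0142])
0.635 ([-11.97, -0.0, -0.06], [0.0001, 0.0264, 0.0153])
0.544 ([-13.68, -0.0, -0.06], [0.0001, 0.0309, 0.016])
0.454 ([-15.4, -0.0, -0.06], [0.0001, 0.0353, 0.0163])
0.363 ([-17.11, 0.0, -0.06], [0.0001, 0.0398, 0.0162])
0.272 ([-18.82, 0.0, -0.06], [0.0001, 0.0443, 0.0156])
0.181 ([-20.54, 0.0, -0.06], [0.0001, 0.0487, 0.0147])
0.091 ([-22.25, 0.0, -0.06], [0.0001, 0.053, 0.0133])
0.0 ([-23.97, 0.0, -0.06], [0.0001, 0.0572, 0.0116])
```

View pics/w20.png

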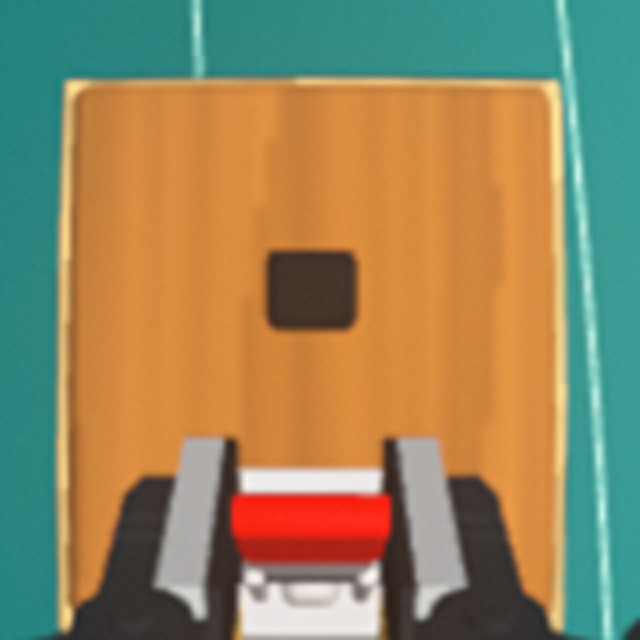

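Request:
{"method": "play_rows", "body": {"moves": [[[-1.7,0,0],[0,0.0031,0.0033],0],[[-3.4,0,0],[0,0.0065,0.0062],0],[[-5.1,0,0],[0,0.0101,0.0087],0],[[-6.8,0,0],[0,0.0139,0.0109],0],[[-6.8,0,0],[0,0.0139,0.0109],0]]}}

```text
time: 15.2
ee_pos: [0.4993, 0.0224, 0.1223]
tcp_rot: [-73.3, 0.0, 86.4]
wrist_force: [5.6, -2.2, 13.5]
opening: 0.0185
```

```bash
python3 -c "
from chk import *
apply([-6.8,0,0],[0,.0139,.0109])
obs(21,False,False);c=camera('wrist');crop(c,'w21.png',200,440,140,380,2.5)
crop(camera('side'),'d21.png',255,335,135,205,8)
for i,L in enumerate(np.linspace(.907,0.454,6)):
    phi=np.radians(-114+24*(1.27-L)/1.27)
    print(round(L,3),rel(*levpose(L,phi)))
"
```

```text
[0.49801111 0.022533   0.12026168] [0.49931001 0.02241117 0.12233794] [ 5.57263541 -2.17558279 13.49686418] [-0.39650873 -0.74771989  0.1849211 ] [-7.32515055e+01  4.79717081e-02  8.64029969e+01] 0.018532832792449737 15.2
0.907 ([-0.03, -0.0, -0.06], [0.0001, 0.0, 0.0])
0.816 ([-1.74, -0.0, -0.06], [0.0001, 0.0038, 0.0023])
0.726 ([-3.45, 0.0, -0.06], [0.0001, 0.0078, 0.0043])
0.635 ([-5.16, 0.0, -0.06], [0.0001, 0.0119, 0.0059])
0.545 ([-6.88, 0.0, -0.06], [0.0001, 0.0162, 0.0071])
0.454 ([-8.59, 0.0, -0.06], [0.0001, 0.0206, 0.0079])
```

View pics/w21.png

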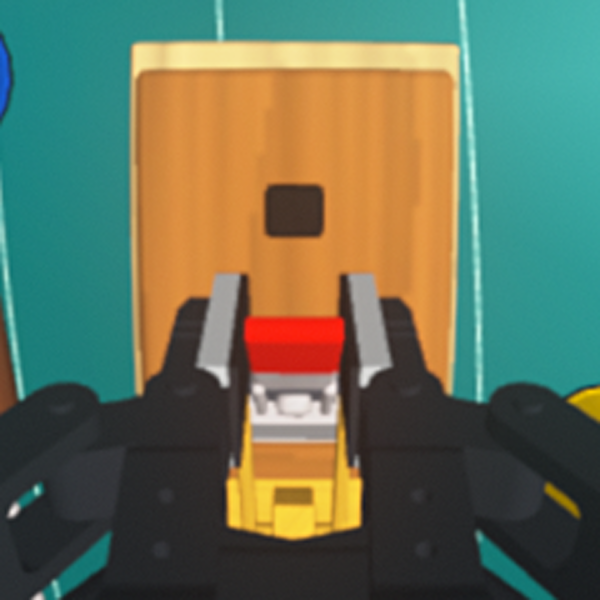

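View pics/d21.png

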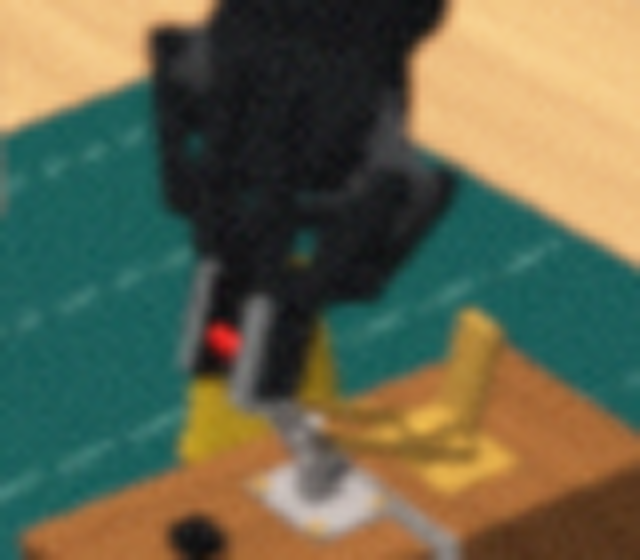

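Request:
{"method": "play_rows", "body": {"moves": [[[-1.7,0,0],[0,0.0035,0.0026],0],[[-3.5,0,0],[0,0.0072,0.005],0],[[-5.2,0,0],[0,0.0113,0.0066],0],[[-6.9,0,0],[0,0.0157,0.008],0],[[-6.9,0,0],[0,0.0157,0.008],0]]}}

```text
time: 15.8
ee_pos: [0.4865, 0.0233, 0.1098]
tcp_rot: [-80.1, 0.0, 86.4]
wrist_force: [-0.1, -1.3, 13.8]
opening: 0.0187
```

```bash
python3 -c "
from chk import *
apply([-6.9,0,0],[0,.0157,.008])
obs(22,False,False);c=camera('wrist');crop(c,'w22.png',200,440,140,380,2.5)
crop(camera('side'),'d22.png',255,335,135,205,8)
for i,L in enumerate(np.linspace(.545,0.09,6)):
    phi=np.radians(-114+24*(1.27-L)/1.27)
    print(round(L,3),rel(*levpose(L,phi,r=.051)))
"
```

```text
[0.48575711 0.02329277 0.10762237] [0.48651813 0.02328504 0.10980443] [-0.09081742 -1.26250613 13.79015282] [-0.28419355  0.06215353  0.04291405] [-8.00710232e+01  4.18243013e-02  8.64029303e+01] 0.018684284584193873 15.8
0.545 ([0.03, 0.01, -0.06], [0.0001, 0.0002, 0.0001])
0.454 ([-1.69, 0.01, -0.06], [0.0001, 0.0046, 0.0014])
0.363 ([-3.41, 0.01, -0.06], [0.0001, 0.0091, 0.0024])
0.272 ([-5.13, 0.01, -0.06], [0.0001, 0.0137, 0.003])
0.181 ([-6.85, 0.01, -0.06], [0.0001, 0.0183, 0.0031])
0.09 ([-8.57, 0.01, -0.06], [0.0001, 0.0229, 0.0028])
```

View pics/w22.png

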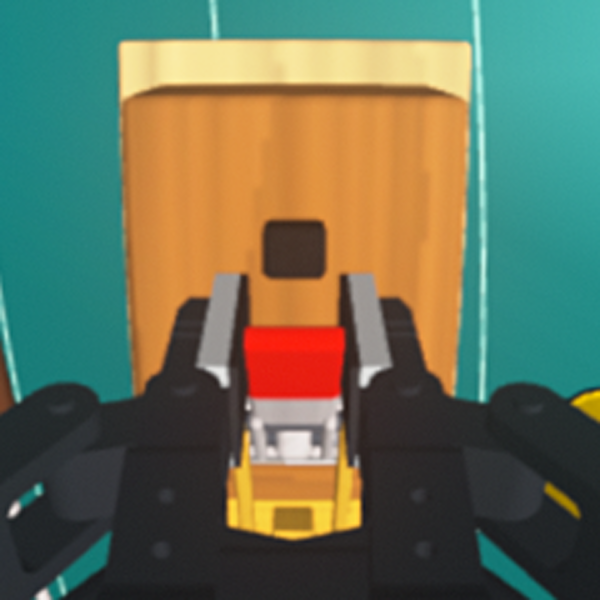

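View pics/d22.png

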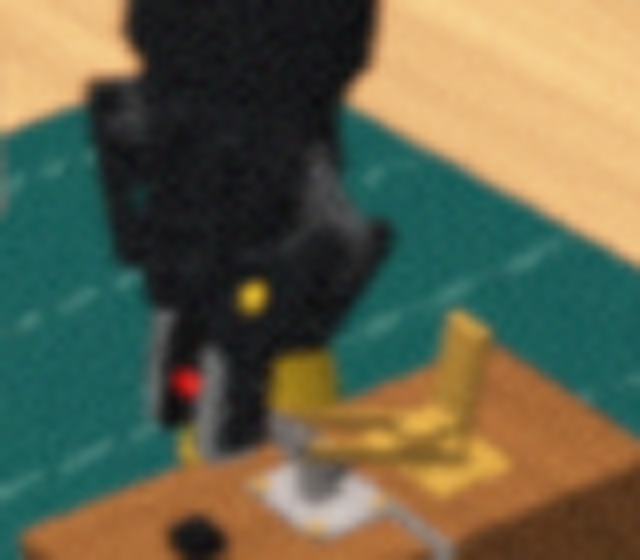

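Request:
{"method": "play_rows", "body": {"moves": [[[-1.7,0,0],[0,0.0045,0.0014],0],[[-3.4,0,0],[0,0.0085,0.0024],0],[[-5,0,0],[0,0.012,0.003],0],[[-6,0,0],[0,0.0155,0.0031],0],[[-6,0,0],[0,0.0155,0.0031],0]]}}

```text
time: 16.4
ee_pos: [0.4798, 0.0237, 0.0945]
tcp_rot: [-85.9, 0.0, 86.4]
wrist_force: [-4.6, -1.4, 12.8]
opening: 0.0186
```

```bash
python3 -c "
from chk import *
apply([-6,0,0],[0,.0155,.0031])
obs(23,False,False);c=camera('wrist');crop(c,'w23.png',200,440,140,380,2.5)
crop(camera('side'),'d23.png',255,335,135,205,8)
for i,L in enumerate(np.linspace(.25,-0.1,8)):
    phi=np.radians(-91)
    print(round(L,3),rel(*levpose(L,phi,r=.051)))
"
```

```text
[0.47995475 0.02364399 0.09292307] [0.47979838 0.02365098 0.09453024] [-4.58463795 -1.41685212 12.82601707] [-0.29754192  0.79819928 -0.02917338] [-8.58859310e+01  4.95837486e-02  8.63973010e+01] 0.018591541146847402 16.4
0.25 ([-3.27, 0.01, -0.06], [0.0001, -0.0007, -0.0005])
0.2 ([-3.27, 0.01, -0.06], [0.0001, 0.0018, -0.0001])
0.15 ([-3.27, 0.01, -0.06], [0.0001, 0.0043, 0.0002])
0.1 ([-3.27, 0.01, -0.06], [0.0001, 0.0069, 0.0004])
0.05 ([-3.27, 0.01, -0.06], [0.0001, 0.0094, 0.0004])
0.0 ([-3.27, 0.01, -0.06], [0.0001, 0.012, 0.0004])
-0.05 ([-3.27, 0.01, -0.06], [0.0001, 0.0145, 0.0002])
-0.1 ([-3.27, 0.01, -0.06], [0.0001, 0.0171, -0.0002])
```

View pics/w23.png

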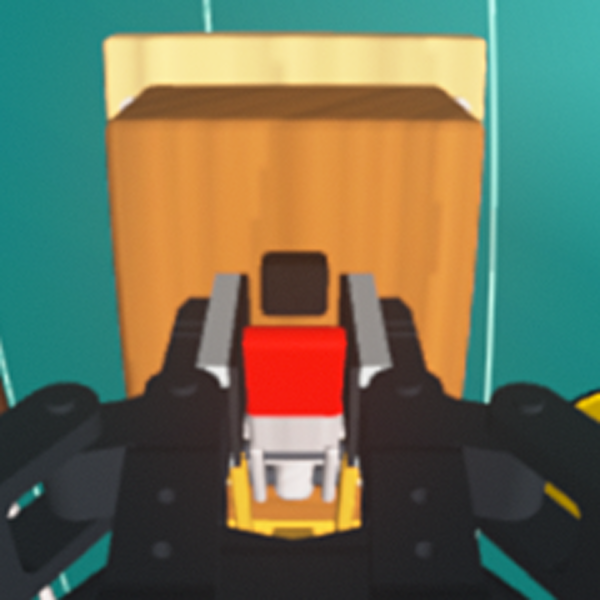

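View pics/d23.png

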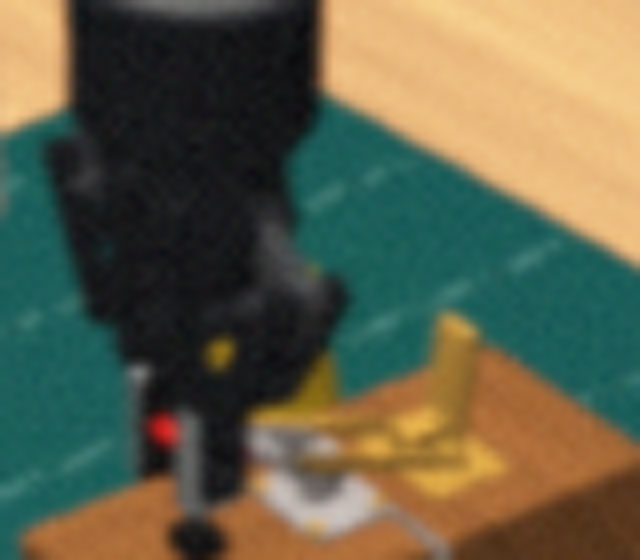

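Request:
{"method": "play_rows", "body": {"moves": [[[-1,0,0],[0,0.0015,0],0],[[-2,0,0],[0,0.003,0],0],[[-3,0,0],[0,0.0045,0],0],[[-3,0,0],[0,0.0055,0],0],[[-3,0,0],[0,0.0055,0],0]]}}

```text
time: 17.0
ee_pos: [0.479, 0.0237, 0.0888]
tcp_rot: [-88.8, 0.1, 86.4]
wrist_force: [-8.3, -0.3, 13.9]
opening: 0.0186
```

```bash
python3 -c "
from chk import *
apply([-3,0,0],[0,.0055,0])
obs(24,False,False)
for i,L in enumerate(np.linspace(.25,-0.1,8)):
    phi=np.radians(-91)
    print(round(L,3),rel(*levpose(L,phi,r=.051)))
"
```

```text
[0.47954602 0.02366438 0.08743832] [0.47895775 0.02369715 0.08878777] [-8.32307372 -0.26365704 13.88511164] [-0.16020632  1.49069618 -0.10768017] [-8.87545722e+01  5.08884009e-02  8.63953297e+01] 0.018574700995699474 17.0
0.25 ([-0.27, 0.01, -0.06], [0.0001, -0.0062, -0.0009])
0.2 ([-0.27, 0.01, -0.06], [0.0001, -0.0037, -0.0003])
0.15 ([-0.27, 0.01, -0.06], [0.0001, -0.0012, 0.0001])
0.1 ([-0.27, 0.01, -0.06], [0.0001, 0.0014, 0.0005])
0.05 ([-0.27, 0.01, -0.06], [0.0001, 0.0039, 0.0006])
0.0 ([-0.27, 0.01, -0.06], [0.0001, 0.0065, 0.0007])
-0.05 ([-0.27, 0.01, -0.06], [0.0001, 0.009, 0.0006])
-0.1 ([-0.27, 0.01, -0.06], [0.0001, 0.0115, 0.0004])
```

```bash
python3 -c "
from chk import *
c=camera('wrist');crop(c,'w25.png',270,370,190,340,4)
crop(camera('side'),'d25.png',265,325,155,205,10)
for L in (.3,.25,.2,.15,.1,.05,0):
    b=np.pi-L;u=np.array([np.cos(b),np.sin(b)]);fn=geom(L,0)['fn'];o=np.array([0,.086])+.004*fn
    print(L,proj(c,'wrist',[world(M,o+.062*u),world(M,o+.034*u)])[:,1].round(1),proj(camera('side'),'side',[world(M,o+.062*u,-.01)])[0].round(1))
o=get_obs();print(o['ee_pos'],o['wrist_force'],o['tcp_rot'])
"
```

```text
0.3 [271.6 307.2] [277.1 194.1]
0.25 [266.6 304.5] [276.8 195.2]
0.2 [262.  301.8] [276.5 196.4]
0.15 [257.7 299.4] [276.3 197.5]
0.1 [253.8 297. ] [276.2 198.6]
0.05 [250.3 294.8] [276.1 199.7]
0 [247.2 292.7] [276.1 200.8]
[0.47896243 0.02367843 0.08879752] [-10.23943189  -0.49767758  15.38422147] [-8.87305060e+01  5.32311244e-02  8.63936894e+01]
```

View pics/w25.png

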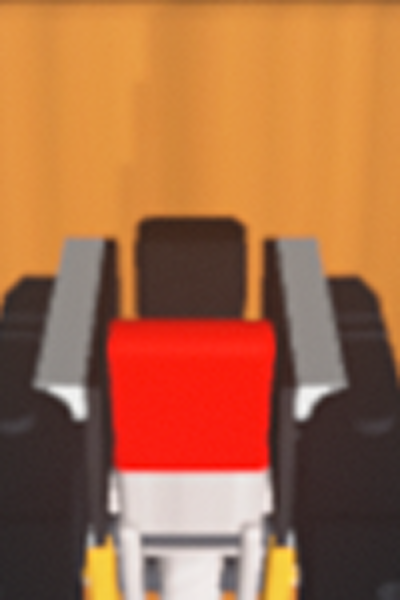

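View pics/d25.png

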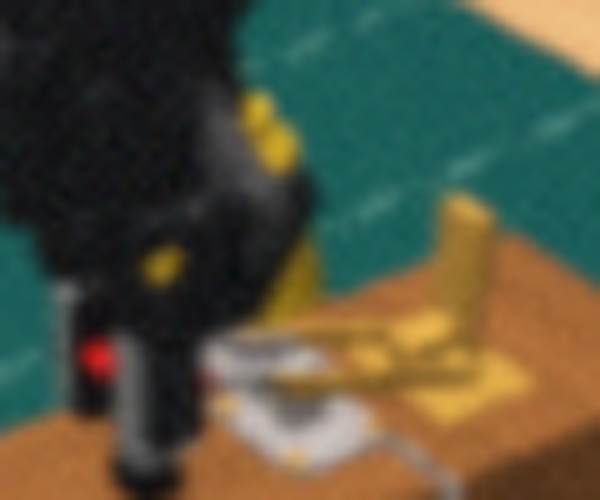

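```bash
python3 -c "
from chk import *
R,p=load()
R1,p1=levpose(.32,np.radians(-91.3),s=.013)
print((p-p1), get_obs()['ee_pos'])
for L in (.32,.28,.24,.20,.16,.12):
    ph=np.radians(-91.3)+(.32-L)
    R2,p2=levpose(L,ph,s=.013);print(L,rel(R2,p2+(p-p1)))
"
```

```text
[-2.82445004e-03  6.54324449e-05 -2.24258995e-03] [0.47896243 0.02367843 0.08879752]
0.32 ([0.03, 0.01, -0.06], [0.0, 0.0, 0.0])
0.28 ([-2.26, 0.02, -0.06], [0.0, 0.0019, 0.0001])
0.24 ([-4.55, 0.02, -0.06], [0.0, 0.0038, 0.0001])
0.2 ([-6.84, 0.02, -0.06], [0.0, 0.0057, -0.0])
0.16 ([-9.13, 0.02, -0.06], [0.0, 0.0076, -0.0002])
0.12 ([-11.43, 0.02, -0.05], [0.0, 0.0095, -0.0004])
```

Request:
{"method": "play_rows", "body": {"moves": [[[0,0,0],[0,0,0],0],[[0,0,0],[0,0,0],0],[[-1.5,0,0],[0,0.0012,0.0001],0],[[-3,0,0],[0,0.0025,0.0001],0],[[-4.5,0,0],[0,0.0038,0.0001],0]], "grip_force": 100}}

```text
time: 17.95
ee_pos: [0.4788, 0.0237, 0.0848]
tcp_rot: [-93.3, 0.1, 86.4]
wrist_force: [-9.5, -0.5, 13.8]
opening: 0.0168
```

```bash
cat >> chk.py <<'E'
def levL(tag):
    c=camera('wrist');crop(c,f'w{tag}.png',270,370,190,340,4)
    for L in (.4,.35,.3,.25,.2,.15,.1,.05,0,-.05,-.1,-.15):
        b=np.pi-L;u=np.array([np.cos(b),np.sin(b)]);fn=geom(L,0)['fn'];o=np.array([0,.086])+.004*fn
        q=(proj(c,'wrist',[world(M,o+.062*u),world(M,o+.062*u-.006*fn),world(M,o+.034*u)])[:,1]-190)*4
        print(L,q.round(0))
E
python3 -c "
from chk import *
apply([-4.5,0,0],[0,.0038,.0001])
obs(26,False,False);levL(26)"
```

```text
[0.47936217 0.02367224 0.08364146] [0.47880497 0.02370132 0.08475076] [-9.51129045 -0.46176089 13.80566487] [-0.21844764  1.44256656 -0.03340782] [-9.32783070e+01  5.30217665e-02  8.63951170e+01] 0.016820352595238775 17.95
0.4 [410. 364. 511.]
0.35 [385. 341. 499.]
0.3 [362. 320. 487.]
0.25 [339. 301. 476.]
0.2 [319. 283. 465.]
0.15 [299. 266. 454.]
0.1 [281. 251. 444.]
0.05 [265. 238. 434.]
0 [250. 226. 425.]
-0.05 [236. 215. 416.]
-0.1 [224. 206. 408.]
-0.15 [214. 198. 401.]
```

View pics/w26.png

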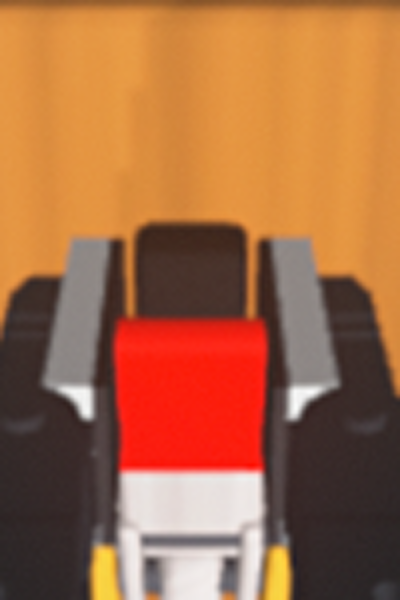

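Request:
{"method": "play_rows", "body": {"moves": [[[-1.6,0,0],[0,0.0013,0],0],[[-3.2,0,0],[0,0.0027,0],0],[[-4.8,0,0],[0,0.004,-0.0002],0],[[-6.4,0,0],[0,0.0053,-0.0004],0],[[-6.4,0,0],[0,0.0053,-0.0004],0]]}}

```text
time: 18.5
ee_pos: [0.4792, 0.0237, 0.0789]
tcp_rot: [-99.7, 0.1, 86.4]
wrist_force: [-8.1, -0.3, 8.2]
opening: 0.0166
```

```bash
python3 -c "
from chk import *
apply([-6.4,0,0],[0,.0053,-.0004])
obs(27,False,False);levL(27)"
```

```text
[0.48005874 0.02362319 0.07837246] [0.47917532 0.02367684 0.07887672] [-8.09059305 -0.29124551  8.16771139] [-0.19869635  1.08191643 -0.17398454] [-9.96776884e+01  5.27759112e-02  8.64015596e+01] 0.016642690964322474 18.5
0.4 [470. 419. 541.]
0.35 [443. 394. 528.]
0.3 [417. 370. 516.]
0.25 [392. 348. 503.]
0.2 [368. 327. 491.]
0.15 [346. 307. 480.]
0.1 [325. 288. 468.]
0.05 [305. 272. 458.]
0 [287. 256. 447.]
-0.05 [270. 242. 437.]
-0.1 [255. 230. 428.]
-0.15 [241. 219. 419.]
```

View pics/w27.png

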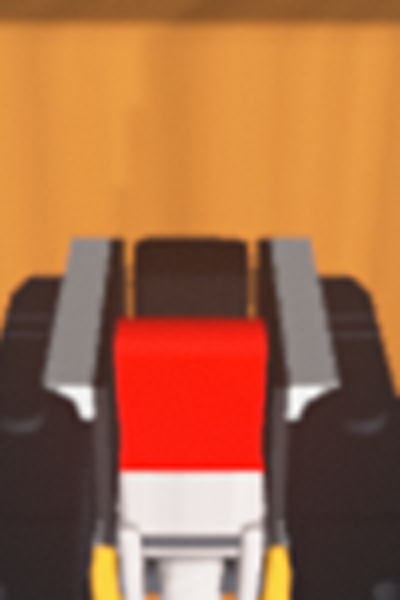

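Request:
{"method": "play_rows", "body": {"moves": [[[-0.8,0,0],[0,0.0006,-0.0001],0],[[-1.6,0,0],[0,0.0013,-0.0002],0],[[-2.4,0,0],[0,0.0019,-0.0003],0],[[-2.4,0,0],[0,0.0019,-0.0003],0],[[-2.4,0,0],[0,0.0019,-0.0003],0]]}}

```text
time: 19.05
ee_pos: [0.4795, 0.0236, 0.0767]
tcp_rot: [-101.9, 0.1, 86.4]
wrist_force: [-11.2, 0.1, 9.3]
opening: 0.0172
```

```bash
python3 -c "
from chk import *
apply([-2.4,0,0],[0,.0019,-.0003])
obs(28,False,False);levL(28);crop(camera('side'),'d28.png',265,325,155,205,10)"
```

```text
[0.48067113 0.02358281 0.07654945] [0.47949804 0.02363635 0.07673102] [-11.22863833   0.10668206   9.29212379] [-0.12568775  1.58172769 -0.08496334] [-1.01946423e+02  5.66198327e-02  8.64011124e+01] 0.017217886807433573 19.05
0.4 [493. 440. 552.]
0.35 [465. 415. 539.]
0.3 [438. 390. 526.]
0.25 [413. 366. 514.]
0.2 [388. 344. 502.]
0.15 [364. 323. 490.]
0.1 [342. 304. 478.]
0.05 [321. 285. 467.]
0 [302. 269. 456.]
-0.05 [284. 254. 446.]
-0.1 [267. 240. 436.]
-0.15 [252. 228. 427.]
```

View pics/w28.png

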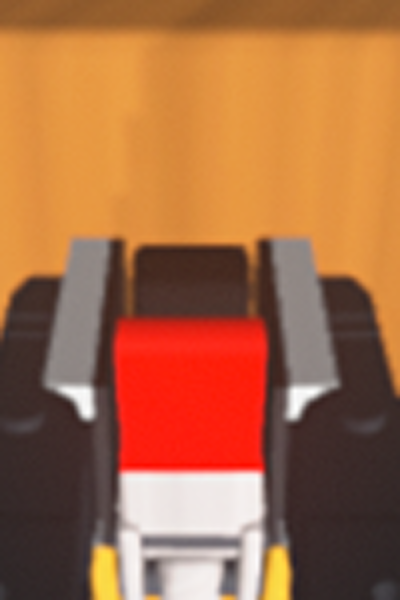

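View pics/d28.png

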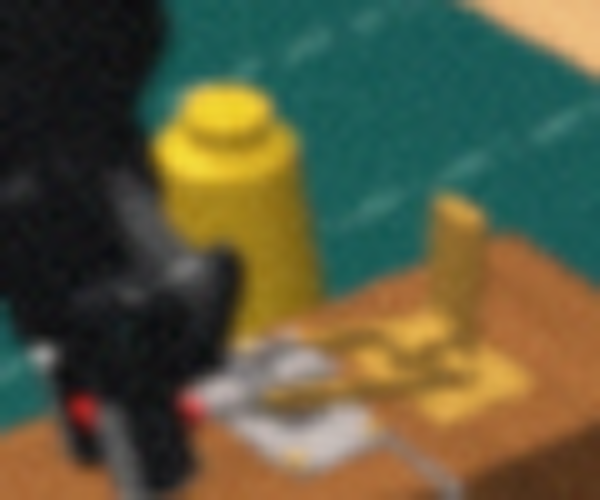

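Request:
{"method": "play_rows", "body": {"moves": [[[0,0,0],[0,0,0.001],0],[[0,0,0],[0,0,0.002],0],[[0,0,0],[0,0,0.002],0],[[0,0,0],[0,0,0.002],0],[[0,0,0],[0,0,0.002],0]]}}

```text
time: 19.65
ee_pos: [0.4795, 0.0236, 0.077]
tcp_rot: [-102.2, 0.1, 86.4]
wrist_force: [-0.4, -1.0, 7.0]
opening: 0.0168
```

```bash
python3 -c "
from chk import *
apply([0,0,0],[0,0,.002])
obs(29,False,False)"
```

```text
[0.47871892 0.02370542 0.0761325 ] [0.47945824 0.02364988 0.07702959] [-0.41423389 -1.04952104  6.95531335] [-0.213369   -0.38493729 -0.0950316 ] [-1.02155436e+02  5.50977763e-02  8.63843121e+01] 0.016767114382062992 19.65
```

Request:
{"method": "play_rows", "body": {"moves": [[[-1.2,0,0],[0,0.0006,-0.0001],0],[[-2.4,0,0],[0,0.0012,-0.0002],0],[[-3,0,0],[0,0.0016,-0.0002],0],[[-3,0,0],[0,0.0016,-0.0002],0],[[-3,0,0],[0,0.0016,-0.0002],0]]}}

```text
time: 20.15
ee_pos: [0.4801, 0.0236, 0.0755]
tcp_rot: [-105.2, 0.1, 86.4]
wrist_force: [2.8, -1.3, 5.4]
opening: 0.0168
```

```bash
python3 -c "
from chk import *
apply([-3,0,0],[0,.0016,-.0002])
obs(30,False,False);levL(30)"
```

```text
[0.47924695 0.02367065 0.07460935] [0.48005155 0.02362862 0.07545845] [ 2.77136918 -1.33500886  5.38154626] [-0.29649584 -0.84249141 -0.09158347] [-1.05156121e+02  5.31310382e-02  8.63860330e+01] 0.016760734224218747 20.15
0.4 [512. 459. 557.]
0.35 [484. 433. 544.]
0.3 [457. 407. 531.]
0.25 [431. 382. 518.]
0.2 [405. 359. 506.]
0.15 [380. 337. 493.]
0.1 [357. 316. 482.]
0.05 [335. 297. 470.]
0 [314. 279. 459.]
-0.05 [295. 262. 448.]
-0.1 [277. 247. 438.]
-0.15 [260. 234. 428.]
```

View pics/w30.png

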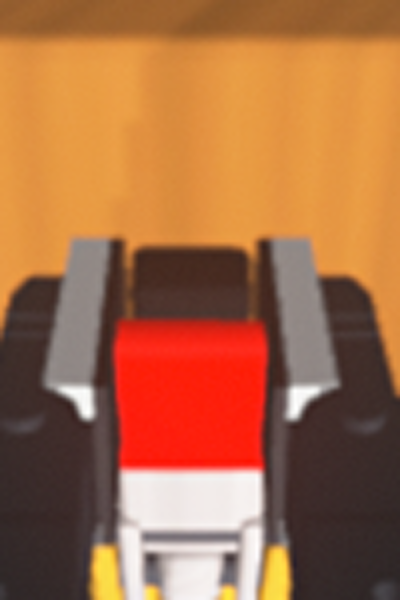

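Request:
{"method": "play_rows", "body": {"moves": [[[0,0,0],[0,0,0],30],[[0,0,0],[0,0,0],30],[[0,0,0],[0,0,0],30],[[0,0,0],[0,0,0],30],[[0,0,0],[0,0,0],30]], "grip_force": 50}}

```text
time: 20.7
ee_pos: [0.479, 0.0237, 0.0743]
tcp_rot: [-105.0, 0.1, 86.4]
wrist_force: [-0.3, -0.2, -1.3]
opening: 0.0254
```

```bash
python3 -c "
from chk import *
obs(31,False,False);levL(31)
crop(camera('side'),'d31.png',265,325,155,205,10)"
```

```text
[0.47924695 0.02367065 0.07460935] [0.47901181 0.02371202 0.07427456] [-0.25712049 -0.16553286 -1.30374851] [-0.02427287  0.2132664   0.03430982] [-1.04990150e+02  5.65263822e-02  8.64016971e+01] 0.025401986656564266 20.7
0.4 [526. 473. 569.]
0.35 [498. 446. 556.]
0.3 [471. 421. 543.]
0.25 [444. 396. 530.]
0.2 [419. 373. 518.]
0.15 [394. 350. 506.]
0.1 [371. 329. 494.]
0.05 [348. 310. 482.]
0 [327. 292. 471.]
-0.05 [308. 275. 460.]
-0.1 [290. 260. 450.]
-0.15 [273. 246. 440.]
```

View pics/w31.png

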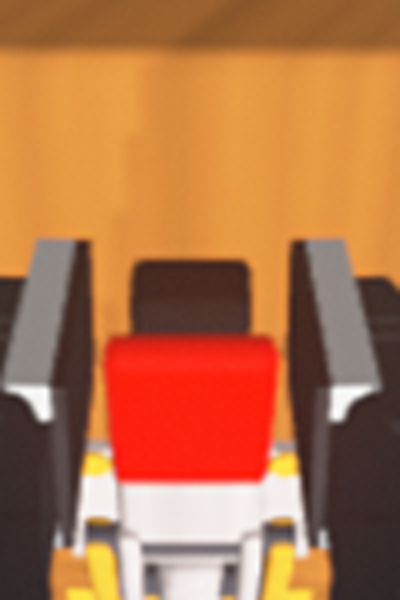

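View pics/d31.png

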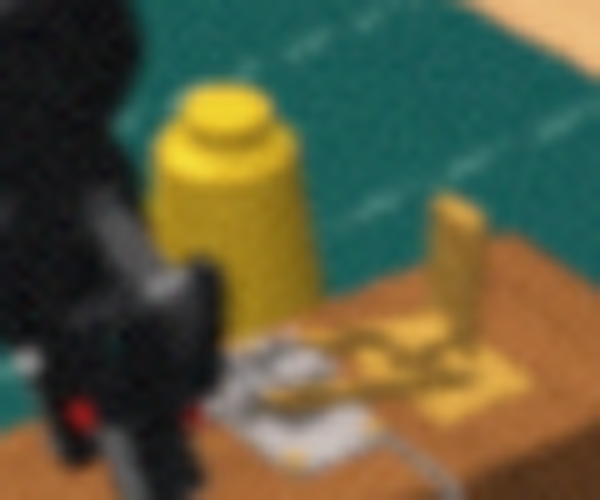

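```bash
python3 -c "
from chk import *
print(rel(*levpose(.08,np.radians(-90),r=.05,s=.005)))"
```

```text
([15.03, 0.02, -0.05], [0.0001, -0.0108, -0.0037])
```

Request:
{"method": "play_rows", "body": {"moves": [[[4,0,0],[0,-0.004,-0.001],30],[[8,0,0],[0,-0.007,-0.002],30],[[12,0,0],[0,-0.01,-0.003],30],[[15,0,0],[0,-0.0108,-0.0037],30],[[15,0,0],[0,-0.0108,-0.0037],30]]}}

```text
time: 21.3
ee_pos: [0.4809, 0.0236, 0.0856]
tcp_rot: [-89.9, 0.1, 86.4]
wrist_force: [-0.4, -0.7, -0.6]
opening: 0.0255
```

Request:
{"method": "play_rows", "body": {"moves": [[[0,0,0],[0,0,0],30],[[0,0,0],[0,0,0],0],[[0,0,0],[0,0,0],0],[[0,0,0],[0,0,0],0],[[0,0,0],[0,0,0],0]], "grip_force": 50}}

```text
time: 21.8
ee_pos: [0.4798, 0.0236, 0.086]
tcp_rot: [-90.1, 0.1, 86.4]
wrist_force: [0.9, -0.2, -3.0]
opening: 0.0183
```

```bash
python3 -c "
from chk import *
apply([15,0,0],[0,-.0108,-.0037])
obs(32,False,False);levL(32)
crop(camera('side'),'d32.png',265,325,155,205,10)"
```

```text
[0.48001821 0.02363321 0.08599942] [0.47977089 0.02364864 0.08599577] [ 0.87088659 -0.21448381 -2.95281274] [-0.01667692 -0.20667645 -0.04977374] [-9.00548891e+01  5.52645098e-02  8.63991627e+01] 0.01827998638745716 21.8
0.4 [383. 339. 500.]
0.35 [359. 318. 488.]
0.3 [337. 299. 476.]
0.25 [316. 281. 465.]
0.2 [297. 264. 454.]
0.15 [279. 249. 444.]
0.1 [262. 235. 434.]
0.05 [247. 223. 425.]
0 [234. 213. 416.]
-0.05 [222. 204. 408.]
-0.1 [212. 196. 401.]
-0.15 [203. 190. 394.]
```

View pics/w32.png

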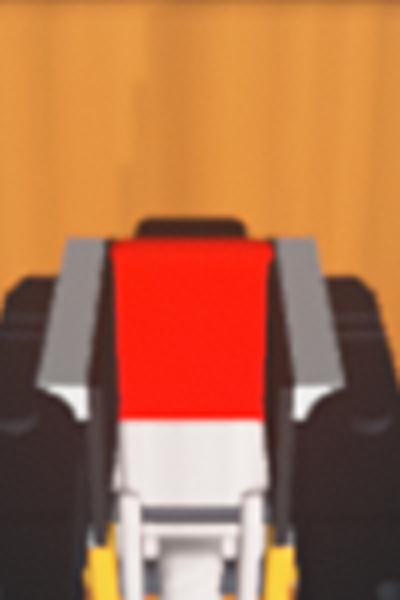

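View pics/d32.png

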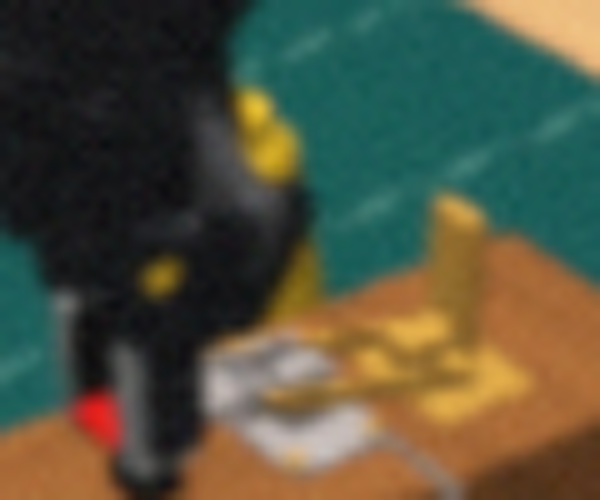

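Request:
{"method": "play_rows", "body": {"moves": [[[-0.6,0,0],[0,0.0005,0],0],[[-1.2,0,0],[0,0.001,0],0],[[-1.7,0,0],[0,0.0015,0],0],[[-2.3,0,0],[0,0.002,0],0],[[-2.3,0,0],[0,0.002,0],0]]}}

```text
time: 22.4
ee_pos: [0.4798, 0.0236, 0.084]
tcp_rot: [-92.4, 0.1, 86.4]
wrist_force: [-1.3, 0.5, -1.8]
opening: 0.0181
```

```bash
python3 -c "
from chk import *
apply([-2.3,0,0],[0,.002,0])
obs(33,False,False)"
```

```text
[0.48001924 0.02363119 0.08399943] [0.47984781 0.02364441 0.0839783 ] [-1.28890632  0.54417145 -1.76413422] [-0.01317747  0.23745784 -0.06585829] [-9.23783676e+01  5.64079308e-02  8.63962423e+01] 0.018065173044893287 22.4
```

Request:
{"method": "play_rows", "body": {"moves": [[[-0.6,0,0],[0,0.0005,0],0],[[-1.2,0,0],[0,0.001,0],0],[[-1.7,0,0],[0,0.0015,0],0],[[-2.3,0,0],[0,0.002,0],0],[[-2.3,0,0],[0,0.002,0],0]]}}

```text
time: 22.9
ee_pos: [0.48, 0.0236, 0.0819]
tcp_rot: [-94.7, 0.1, 86.4]
wrist_force: [-2.3, -0.3, -2.4]
opening: 0.0183
```

```bash
python3 -c "
from chk import *
apply([-2.3,0,0],[0,.002,0])
obs(34,False,False);levL(34)"
```

```text
[0.48010038 0.02362412 0.08200108] [0.47996734 0.02364257 0.08186719] [-2.25368075 -0.25244428 -2.37028246] [0.03297619 0.44936193 0.00803045] [-9.46710259e+01  5.49639117e-02  8.63958093e+01] 0.01829134919112382 22.9
0.4 [424. 376. 520.]
0.35 [399. 353. 508.]
0.3 [374. 331. 496.]
0.25 [351. 311. 484.]
0.2 [329. 292. 472.]
0.15 [309. 274. 461.]
0.1 [290. 258. 451.]
0.05 [272. 244. 440.]
0 [257. 231. 431.]
-0.05 [242. 219. 422.]
-0.1 [229. 209. 413.]
-0.15 [218. 201. 406.]
```

View pics/w34.png

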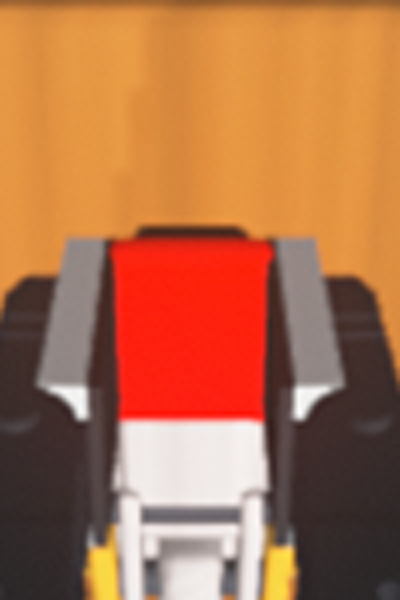

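Request:
{"method": "play_rows", "body": {"moves": [[[-0.6,0,0],[0,0.0005,0],0],[[-1.2,0,0],[0,0.001,0],0],[[-1.7,0,0],[0,0.0015,0],0],[[-1.7,0,0],[0,0.0015,0],0],[[-1.7,0,0],[0,0.0015,0],0]]}}

```text
time: 23.45
ee_pos: [0.4801, 0.0236, 0.0804]
tcp_rot: [-96.3, 0.1, 86.4]
wrist_force: [-1.9, 0.7, -2.4]
opening: 0.0179
```

```bash
python3 -c "
from chk import *
apply([-1.7,0,0],[0,.0015,0])
obs(34,False,False)"
```

```text
[0.48022121 0.02361504 0.08050599] [0.48012389 0.02361739 0.08037568] [-1.85155455  0.66300882 -2.41342471] [ 0.05969609  0.68774775 -0.03598335] [-9.63310980e+01  5.79438871e-02  8.63953985e+01] 0.017905985314364232 23.45
```

Request:
{"method": "play_rows", "body": {"moves": [[[-0.6,0,0],[0,0.0005,0],0],[[-1.2,0,0],[0,0.001,0],0],[[-1.7,0,0],[0,0.0015,0],0],[[-1.7,0,0],[0,0.0015,0],0],[[-1.7,0,0],[0,0.0015,0],0]]}}

```text
time: 23.95
ee_pos: [0.4803, 0.0236, 0.0789]
tcp_rot: [-98.0, 0.1, 86.4]
wrist_force: [-3.5, 0.6, -2.3]
opening: 0.0181
```

```bash
python3 -c "
from chk import *
apply([-1.7,0,0],[0,.0015,0])
obs(34,False,False)"
```

```text
[0.48038626 0.02360318 0.07901514] [0.48028671 0.0236128  0.0788967 ] [-3.48741754  0.5983613  -2.27981061] [0.07823333 0.82774886 0.00526788] [-9.80333685e+01  5.64968610e-02  8.63975054e+01] 0.01813675489530328 23.95
```

Request:
{"method": "play_rows", "body": {"moves": [[[-0.6,0,0],[0,0.0005,0],0],[[-1.2,0,0],[0,0.001,0],0],[[-1.7,0,0],[0,0.0015,0],0],[[-1.7,0,0],[0,0.0015,0],0],[[-1.7,0,0],[0,0.0015,0],0]]}}

```text
time: 24.45
ee_pos: [0.4805, 0.0236, 0.0774]
tcp_rot: [-99.7, 0.1, 86.4]
wrist_force: [-3.6, -0.2, -2.8]
opening: 0.018
```

```bash
python3 -c "
from chk import *
apply([-1.7,0,0],[0,.0015,0])
obs(35,False,False);levL(35)"
```

```text
[0.48059537 0.02358855 0.07752986] [0.48053239 0.02359605 0.07744626] [-3.64497303 -0.22668265 -2.8104074 ] [ 0.06421202  0.88359576 -0.00123158] [-9.97387972e+01  5.44713331e-02  8.63948352e+01] 0.017955580710625807 24.45
0.4 [472. 420. 543.]
0.35 [444. 395. 530.]
0.3 [418. 371. 517.]
0.25 [393. 348. 505.]
0.2 [369. 326. 493.]
0.15 [346. 306. 481.]
0.1 [324. 287. 470.]
0.05 [304. 270. 459.]
0 [286. 255. 448.]
-0.05 [269. 241. 438.]
-0.1 [253. 228. 429.]
-0.15 [239. 217. 420.]
```

View pics/w35.png

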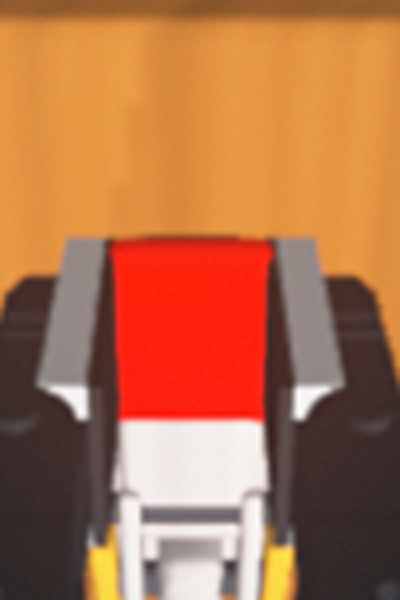

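Request:
{"method": "play_rows", "body": {"moves": [[[-0.6,0,0],[0,0.0005,0],0],[[-1.2,0,0],[0,0.001,0],0],[[-1.7,0,0],[0,0.0015,0],0],[[-1.7,0,0],[0,0.0015,0],0],[[-1.7,0,0],[0,0.0015,0],0]]}}

```text
time: 25.0
ee_pos: [0.4808, 0.0236, 0.0759]
tcp_rot: [-101.4, 0.1, 86.4]
wrist_force: [-3.5, 0.1, -3.3]
opening: 0.0185
```

```bash
python3 -c "
from chk import *
apply([-1.7,0,0],[0,.0015,0])
obs(35,False,False)"
```

```text
[0.48084837 0.02357116 0.07605145] [0.48080355 0.02356796 0.0759333 ] [-3.48212247  0.11874143 -3.30938776] [ 0.09029856  0.93741124 -0.00246909] [-1.01435620e+02  5.80542426e-02  8.63959421e+01] 0.018512170945875955 25.0
```

Request:
{"method": "play_rows", "body": {"moves": [[[-0.3,0,0],[0,0.0004,0],0],[[-0.6,0,0],[0,0.0008,0],0],[[-1,0,0],[0,0.0012,0],0],[[-1,0,0],[0,0.0012,0],0],[[-1,0,0],[0,0.0012,0],0]]}}

```text
time: 25.5
ee_pos: [0.481, 0.0236, 0.0754]
tcp_rot: [-102.5, 0.1, 86.4]
wrist_force: [-7.0, 0.1, 4.0]
opening: 0.0181
```

```bash
python3 -c "
from chk import *
apply([-1,0,0],[0,.0012,0])
obs(36,False,False);levL(36)
crop(camera('side'),'d36.png',265,325,155,205,10)"
```

```text
[0.48108569 0.02355505 0.07487527] [0.48102738 0.02355833 0.07539498] [-6.95908562  0.07558064  4.0205245 ] [ 0.08120903  1.58916439 -0.01865948] [-1.02458889e+02  5.46842089e-02  8.63949458e+01] 0.018134050115478372 25.5
0.4 [496. 443. 553.]
0.35 [468. 417. 540.]
0.3 [441. 391. 527.]
0.25 [415. 367. 515.]
0.2 [389. 345. 502.]
0.15 [365. 323. 490.]
0.1 [343. 303. 478.]
0.05 [321. 285. 467.]
0 [301. 268. 456.]
-0.05 [283. 252. 446.]
-0.1 [266. 238. 436.]
-0.15 [251. 226. 426.]
```

View pics/d36.png

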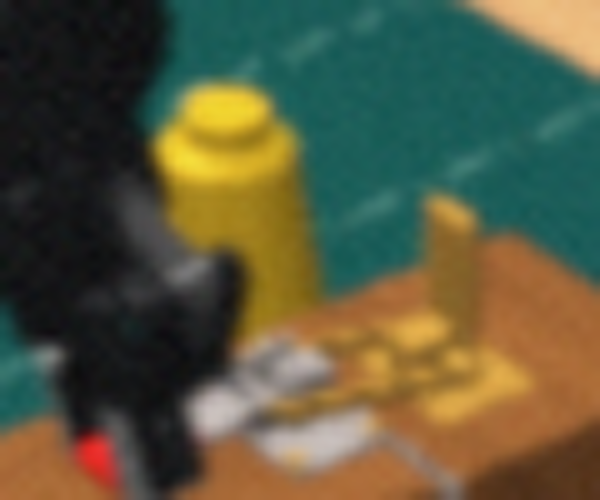

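View pics/w36.png

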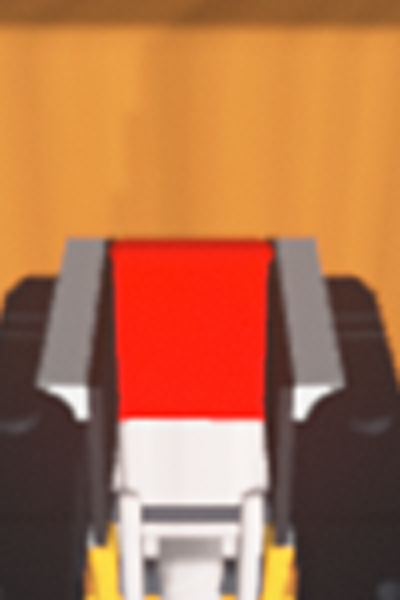

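Request:
{"method": "play_rows", "body": {"moves": [[[0,0,0],[0,-0.0005,0],0],[[0,0,0],[0,-0.0005,0],35],[[0,0,0],[0,-0.0005,0],35],[[0,0,0],[0,-0.0005,0],35],[[0,0,0],[0,-0.0005,0],35]]}}

```text
time: 26.1
ee_pos: [0.4814, 0.0236, 0.0757]
tcp_rot: [-102.5, 0.1, 86.4]
wrist_force: [1.0, -0.4, -0.2]
opening: 0.0296
```

```bash
python3 -c "
from chk import *
apply([0,0,0],[0,-.0005,0])
obs(37,False,False);levL(37)
print(rel(*levpose(-.13,np.radians(-80),r=.05,s=-.02)))"
```

```text
[0.48097829 0.02356229 0.07536354] [0.48136064 0.02355574 0.07567905] [ 0.98019453 -0.40981086 -0.17728482] [0.00798545 0.22258668 0.02172235] [-1.02484691e+02  5.29775748e-02  8.63924110e+01] 0.029626417276108843 26.1
0.4 [492. 439. 550.]
0.35 [464. 412. 537.]
0.3 [437. 387. 524.]
0.25 [410. 363. 511.]
0.2 [385. 341. 499.]
0.15 [361. 319. 487.]
0.1 [339. 299. 475.]
0.05 [317. 281. 464.]
0 [297. 264. 453.]
-0.05 [279. 248. 442.]
-0.1 [262. 235. 432.]
-0.15 [247. 222. 423.]
([2.43, 0.03, -0.05], [0.0001, -0.0252, -0.0011])
```

View pics/w37.png

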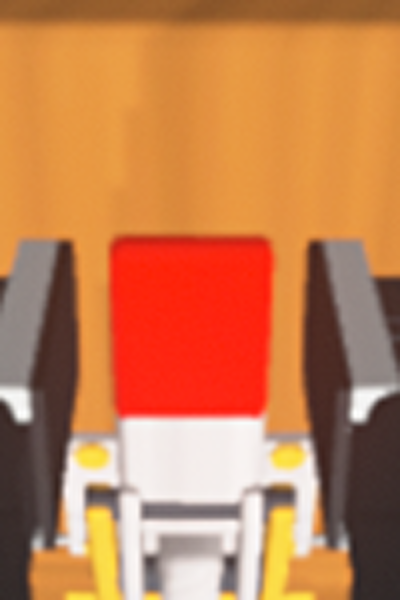

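Request:
{"method": "play_rows", "body": {"moves": [[[0,0,0],[0,-0.007,0],35],[[0,0,0],[0,-0.014,0],35],[[0,0,0],[0,-0.022,0],35],[[0,0,0],[0,-0.03,0],35],[[0,0,0],[0,-0.03,0],0]]}}

```text
time: 26.65
ee_pos: [0.4751, 0.0241, 0.1064]
tcp_rot: [-102.6, 0.0, 86.4]
wrist_force: [0.3, 0.1, 0.5]
opening: 0.0165
```

```bash
python3 -c "
from chk import *
apply([0,0,0],[0,-.03,0])
print(rel(*levpose(-.13,np.radians(-78),r=.042,s=-.010)))
obs(38,False,False);c=camera('wrist');crop(c,'w38.png',220,420,140,380,2.5)
crop(camera('side'),'d38.png',255,325,155,205,10)"
```

```text
([0.43, 0.03, -0.05], [0.0001, 0.0155, -0.0083])
[0.47453384 0.02399708 0.10465996] [0.4750951  0.0240686  0.10639214] [0.28208135 0.14061121 0.48967172] [0.00795219 0.19661484 0.06157578] [-1.02565532e+02  3.92463780e-02  8.63967275e+01] 0.016483226143111852 26.65
```

View pics/w38.png

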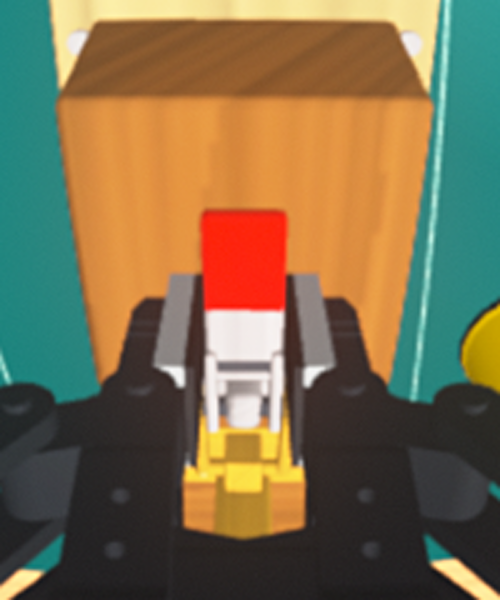

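View pics/d38.png

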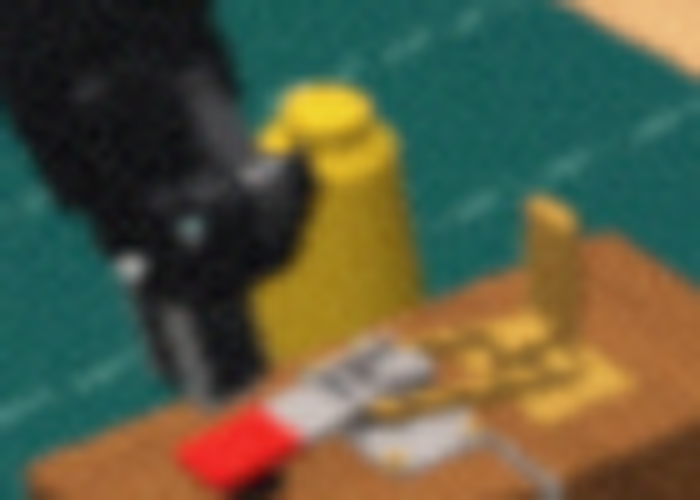

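Request:
{"method": "play_rows", "body": {"moves": [[[0,0,0],[0,0,-0.003],0],[[0,0,0],[0,0.003,-0.006],0],[[0,0,0],[0,0.007,-0.0083],0],[[0,0,0],[0,0.011,-0.0083],0],[[0,0,0],[0,0.014,-0.0083],0]]}}

```text
time: 27.25
ee_pos: [0.4855, 0.0232, 0.0919]
tcp_rot: [-102.4, 0.1, 86.4]
wrist_force: [-0.6, 0.3, -0.5]
opening: 0.0001
```

```bash
python3 -c "
from chk import *
apply([0,0,0],[0,.014,-.0083])
print(rel(*levpose(-.13,np.radians(-78),r=.042,s=-.003)))
obs(39,False,False);c=camera('wrist');crop(c,'w39.png',220,420,140,380,2.5)
crop(camera('side'),'d39.png',255,325,155,205,10)"
```

```text
([0.43, 0.03, -0.05], [0.0001, 0.0085, 0.0001])
[0.48563066 0.0232862  0.09277529] [0.48549112 0.02324127 0.0919167 ] [-0.59785103  0.33423565 -0.46926776] [-0.05243038  0.21207442  0.02101779] [-1.02376349e+02  6.43224696e-02  8.63910845e+01] 5.67541848424077e-05 27.25
```

View pics/w39.png

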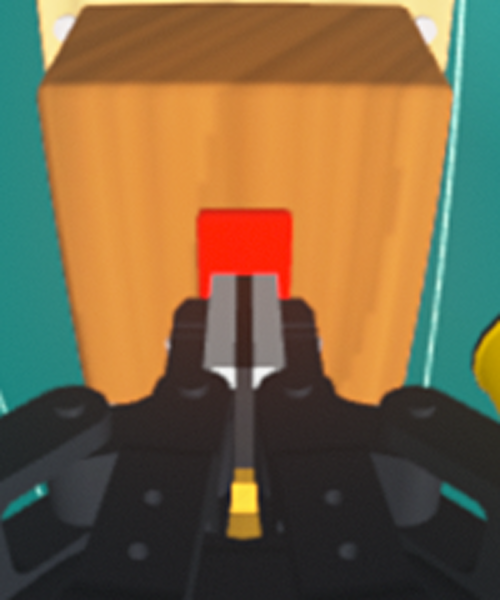

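View pics/d39.png

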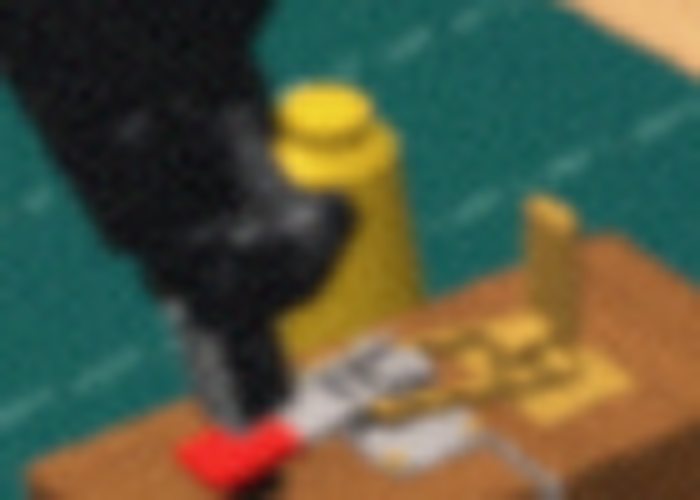

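Request:
{"method": "play_rows", "body": {"moves": [[[0,0,0],[0,0.002,0],0],[[0,0,0],[0,0.004,0],0],[[0,0,0],[0,0.0055,0],0],[[0,0,0],[0,0.0055,0],0],[[0,0,0],[0,0.0055,0],0]]}}

```text
time: 27.85
ee_pos: [0.4868, 0.0232, 0.0875]
tcp_rot: [-102.4, 0.1, 86.4]
wrist_force: [0.4, -0.8, 0.4]
opening: 0.0002
```

Request:
{"method": "play_rows", "body": {"moves": [[[0,0,0],[0,0.0003,0],0],[[0,0,0],[0,0.0006,0],0],[[0,0,0],[0,0.0009,0],0],[[0,0,0],[0,0.0009,0],0],[[0,0,0],[0,0.0009,0],0]]}}

```text
time: 28.35
ee_pos: [0.487, 0.0232, 0.0865]
tcp_rot: [-102.4, 0.1, 86.4]
wrist_force: [-0.0, -0.2, -0.4]
opening: -0.0001
```

Request:
{"method": "play_rows", "body": {"moves": [[[0,0,0],[0,0.0003,0],0],[[0,0,0],[0,0.0006,0],0],[[0,0,0],[0,0.0009,0],0],[[0,0,0],[0,0.0009,0],0],[[0,0,0],[0,0.0009,0],0]]}}

```text
time: 28.85
ee_pos: [0.4872, 0.0232, 0.0858]
tcp_rot: [-102.4, 0.1, 86.4]
wrist_force: [-1.8, 0.2, 3.9]
opening: -0.0003
```

Request:
{"method": "play_rows", "body": {"moves": [[[0,0,0],[0,0.0002,0],0],[[0,0,0],[0,0.0004,0],0],[[0,0,0],[0,0.0005,0],0],[[0,0,0],[0,0.0005,0],0],[[0,0,0],[0,0.0005,0],0]]}}

```text
time: 29.35
ee_pos: [0.4873, 0.0232, 0.0857]
tcp_rot: [-102.4, 0.1, 86.4]
wrist_force: [-4.7, -0.1, 7.3]
opening: -0.0001
```

Request:
{"method": "play_rows", "body": {"moves": [[[0,0,0],[0,0.0001,0],0],[[0,0,0],[0,0.0001,0],0],[[0,0,0],[0,0.0001,0],0],[[0,0,0],[0,0.0001,0],0],[[0,0,0],[0,0.0001,0],0]]}}

```text
time: 29.85
ee_pos: [0.4873, 0.0232, 0.0856]
tcp_rot: [-102.5, 0.0, 86.4]
wrist_force: [-5.6, 1.1, 8.2]
opening: -0.0001
```

Request:
{"method": "play_rows", "body": {"moves": [[[0,0,0],[0,-0.001,0],0],[[0,0,0],[0,-0.004,0],0],[[0,0,0],[0,-0.015,0],0],[[0,0,0],[0,-0.035,0],0],[[0,0,0],[0,-0.06,0],0]]}}

```text
time: 30.35
ee_pos: [0.4738, 0.024, 0.1441]
tcp_rot: [-102.4, 0.1, 86.4]
wrist_force: [-0.4, 0.6, 0.8]
opening: -0.0002
```

Request:
{"method": "play_rows", "body": {"moves": [[[0,0,0],[0,-0.03,0],0],[[0,0,0],[0,-0.05,0],0],[[0,0,0],[0,-0.05,0],0],[[0,0,0],[0,-0.05,0],0],[[0,0,0],[0,-0.05,0],0]]}}

```text
time: 30.85
ee_pos: [0.4634, 0.0247, 0.1914]
tcp_rot: [-102.4, 0.1, 86.4]
wrist_force: [-0.3, -0.1, 0.0]
opening: -0.0
```

```bash
python3 -c "
from chk import *
o=get_obs();print(o['time'],o['ee_pos'],o['wrist_force'])
c=camera('wrist');crop(c,'w40.png',200,440,80,380,2)
s=camera('side');crop(s,'d40.png',245,355,145,245,7)
for L in(.0,-.1,-.15):
    g=geom(L,0);print(L,proj(s,'side',[world(M,g['tip']+.001*g['fn'])]))
"
```

```text
30.85 [0.4633819  0.02474759 0.19142589] [-0.25573169 -0.12284229  0.00860817]
0.0 [[273.88082972 200.01893709]]
-0.1 [[274.07621647 202.06397692]]
-0.15 [[274.25107735 203.04476219]]
```

View pics/w40.png

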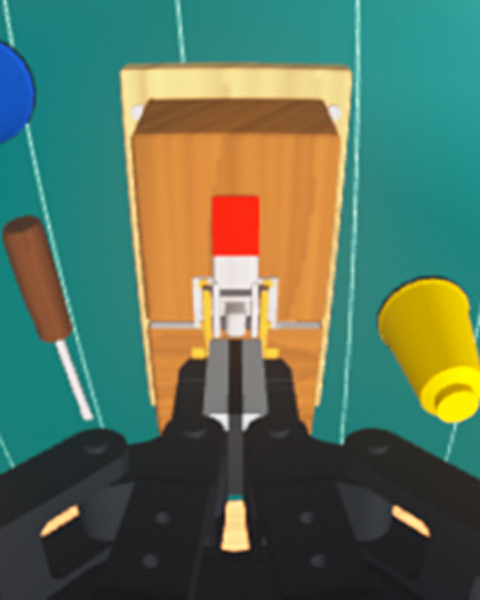

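View pics/d40.png

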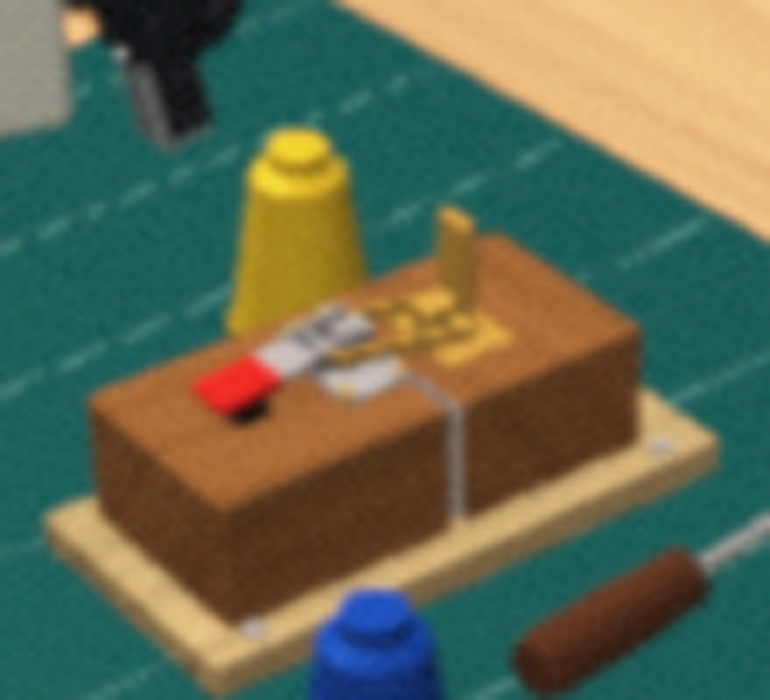

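```bash
python3 -c "
from workcell import job_done
print(job_done())"
```

```text
the job is handed in; nothing more can be done
None
```

The mould box is latched: I hooked the claw's bar under the keeper's lip, swung the lever over, pressed it home on the rest, and handed the job in at about 31 s. `job_done()` gives no verdict, so what follows rests on my own checks.

- **Hooking:** I drew the bar out past the lip, lowered it until it touched the deck (about 5 N), then pulled it back. The lip covered the bar, with the lever at about 1.27 rad and about 8 N at the wrist.
- **Swinging over:** I gripped the lever by its sides. At 40 N it slipped in the pads, so I raised the grip to 100 N. I let go and re-gripped near dead centre, where it stayed put at about 0.08 rad, then lowered it in steps of 2 mm or less. The rest was felt at about -0.13 rad.
- **Pressing:** With the fingers shut I pressed from above, reading 7 to 8 N vertically at the wrist for about 1 s. I estimate 11 to 12 N on the rest once the latch's own pull is added; that force was not measured directly. I then backed off to 0.19 m.

**Last checks:** the pictures show the lever flat on the rest and the gap between the halves closed to a thin strip. The wrist force is near zero and the robot is clear. The bystanders in view look untouched.

**Where the checks disagreed:** my camera estimates of the bar position differed by about 3 mm between views, and those of the lever angle by about 0.05 rad. For those final steps I relied on force.

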